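# Find the worn price-card clip on the curio stall

### The job

One of the three price-card holders has a worn-out clip that would lose its card in the wind: draw the cards up a little to feel which clip grips much more weakly than the others. Take the card out of that clip and stand it in the free space of the card box, then set that holder upright in the free part of the repair tray. The two sound holders stay standing where they are, not hoisted or knocked, with their cards fully home, and the curios are left alone.

Things in the scene. Friction and masses are not known exactly. Their poses are not given: they have to be found in the camera images.
- card_1_mid (a point): Price card in its holder's clip: stiff white plastic, 64 mm wide (y), 4 mm thick (x), 96 mm tall (z), 50 g, wooden batten 64 x 10 x 16 mm along its top edge to hold it by (batten centre 40 mm above this point). This point: card's centre, half-way up; z points to the batten. Card and holder share the same x, y, z axes and the stem's axis passes through this point; fully home, it is 116 mm above the foot's underside
- card_2_mid (a point): Card in another holder, like card_1_mid. The three holders look alike, 0.9 kg: iron foot 90 mm across, 18 mm thick; thin stem; on top a sprung steel clip head 48 mm wide (y), 18 mm deep (x from -12 to +6 mm, thumb tab to -x), from 60 to 104 mm above the underside. With the card out, grip the head by its rigid ends, 48 mm apart along y, 86 mm above the underside
- card_3_mid (a point): Card in the third holder, like card_1_mid. It stands 36 mm deep in the slot, on the slot's seat, held by the spring's friction alone. Drawn straight up it slides against a steady drag: some 5 to 8 N in a sound clip, 1 to 2 N in the worn-out one; any of the three may be worn. Pushing it back down meets the same drag, then the seat. A pull over about 8.5 N lifts the holder
- mat: Blue felt display board fixed to the table, 340 (x) by 450 (y) mm, 4 mm thick; the three holders stand on it in a row along y with curios in front and behind. Origin: centre of its underside
- box_slot (a point): Free space of the card box: open wooden box fixed to the table, 70 (x) by 94 (y) mm outside, 60 mm high, walls and floor 5 mm. This point: on its floor, 5 mm above the table, mid free space, which is 40 (x) by 84 (y) mm. Beyond it on the +x side stand three spare blanks, tops at most 67 mm above the table. Cards stand in it on edge, width along y, leaning as they like
- tray_spot (a point): Free part of the repair tray: shallow plywood tray fixed to the table, 150 (x) by 200 (y) mm, 28 mm high, walls and floor 5 mm. This point: on its floor, 5 mm above the table, mid free part, which reaches 70 mm either way along x, 75 mm along -y, 50 mm along +y; past that lies a broken clip head
- bell: small brass hand bell, 52 mm across, 64 mm high; origin at the centre of its underside; a bystander, to be left alone
- snuff_bottle: blue glazed snuff bottle, 44 mm across, 73 mm high; origin at the centre of its underside; a bystander, to be left alone
- bangle: green glass bangle lying flat, 74 mm across, 10 mm high; origin at the centre of its underside; a bystander, to be left alone
- seal: marble seal, 26 mm square, 57 mm high; origin at the centre of its underside; a bystander, to be left alone
- bowl: small copper bowl, 76 mm across, 32 mm high; origin at the centre of its underside; a bystander, to be left alone
- figure: dark carved wooden figure, 40 mm across, 82 mm high; origin at the centre of its underside; a bystander, to be left alone
Not all that is in view belongs to the job. Leave any purple look-alike of the part that bears card_2_mid alone.

How it is judged:
At the end, for the whole second after the job is handed in: Worn holder upright on the repair tray's floor (axis within 30 mm in x, 40 mm in y of the spot); its card in the card box (centre within 35 mm of the slot, under 56 mm above the floor); sound holders upright within 25 mm of their start, cards within 3 mm of fully home; all at rest (x of worn_clip in the frame of tray_spot between -0.03 and 0.03 m and y of worn_clip in the frame of tray_spot between -0.04 and 0.04 m and z of worn_clip in the frame of tray_spot below 0.09 m and angle between each of worn_clip, sound_a_clip, sound_b_clip's own z axis and vertical below 0.08 rad and linear speed of each of worn, card_1, card_2, card_3, sound_a, sound_b below 0.02 m/s and ((x of card_1_mid in the frame of box_slot between -0.035 and 0.035 m and y of card_1_mid in the frame of box_slot between -0.035 and 0.035 m and z of card_1_mid in the frame of box_slot below 0.056 m) or (x of card_2_mid in the frame of box_slot between -0.035 and 0.035 m and y of card_2_mid in the frame of box_slot between -0.035 and 0.035 m and z of card_2_mid in the frame of box_slot below 0.056 m) or (x of card_3_mid in the frame of box_slot between -0.035 and 0.035 m and y of card_3_mid in the frame of box_slot between -0.035 and 0.035 m and z of card_3_mid in the frame of box_slot below 0.056 m)) and distance of each of sound_a_clip, sound_b_clip from where it was at the start of the episode below 0.025 m and ((z of card_1_mid in the frame of sound_a_clip below 0.033 m and horizontal distance between card_1_mid and sound_a_clip below 0.012 m) or (z of card_2_mid in the frame of sound_a_clip below 0.033 m and horizontal distance between card_2_mid and sound_a_clip below 0.012 m) or (z of card_3_mid in the frame of sound_a_clip below 0.033 m and horizontal distance between card_3_mid and sound_a_clip below 0.012 m)) and ((z of card_1_mid in the frame of sound_b_clip below 0.033 m and horizontal distance between card_1_mid and sound_b_clip below 0.012 m) or (z of card_2_mid in the frame of sound_b_clip below 0.033 m and horizontal distance between card_2_mid and sound_b_clip below 0.012 m) or (z of card_3_mid in the frame of sound_b_clip below 0.033 m and horizontal distance between card_3_mid and sound_b_clip below 0.012 m))); the robot touches nothing.
It fails at once if a sound holder is hoisted off the table (more than 8 mm) (height (world z) of any of sound_a_clip, sound_b_clip above 0.098 m).
It fails at once if any holder is tipped by more than 20 degrees (angle between any of worn_clip, sound_a_clip, sound_b_clip's own z axis and vertical above 0.35 rad).
It fails at once if a sound holder is knocked by the robot (more than 15 N on the holder itself) (contact force between any of sound_a, sound_b and the arm above 15 N or contact force between any of sound_a, sound_b and the fingers above 15 N).
It fails at once if one of the curios is pushed more than 20 mm or tipped over (distance of any of bell, snuff_bottle, bangle, seal, bowl, figure from where it was at the start of the episode above 0.02 m or angle between any of bell, snuff_bottle, bangle, seal, bowl, figure's own z axis and vertical above 0.5 rad).
It also fails if it takes over 72 s, if anything falls off the work surface, if the arm or the gripper's body presses on something with over 40 N, if the wrist force passes 120 N, or if a joint passes its speed limit or range.

### The arm

A 6-joint arm with a two-finger parallel gripper is mounted at the origin on the work surface. World frame = base frame: x ahead of the robot, y to its left, z up, the work surface at z = 0. Lengths are in m, angles in rad, forces in N, time in s.
With the tool pointing down it reaches from about 0.225 to 0.875 m from the base axis. Payload 3.4 kg.
Tool frame: the origin (TCP) lies on the front face of the gripper's body, between the roots of the fingers; the fingertips stand 73 mm ahead of it and the grasp point (between the pads) lies 54 mm ahead of it; z points along the fingers, x is the direction in which the jaws open and shut, and the axes are right-handed (so a half turn about z gives the same grasp; the last joint's range is limited). The gripper opens to 85 mm and grips with 20 to 120 N. Pads are 22 mm wide; open, the fingers measure 114 mm over their backs; the gripper's body (76 mm by 85 mm) begins 54 mm behind the grasp point. The pads swing forward as they close: fully open they stand 13 mm farther back than shut.
Start: joints at [-1.445, 0.276, 1.505, -0, 1.361, -0.121], TCP at [0.14, -0.558, 0.304] pointing down, gripper open.
Joint ranges: [-2.89, 2.89], [-0.75, 2.08], [0.22, 2.7], [-1.18, 4.32], [0.11, 2.71], [-2.7, 2.7]. Speed limits (rad/s): [2.57, 2.57, 3.14, 3.14, 3.14, 3.14].

### API

Orientations are given as a unit quaternion [w, x, y, z].
In Python, from plant import * gives the robot as it stands. The module is installed in compiled form; this text tells all that it offers.
- The arm moves only by the tool step_arm, never from a script. Its argument "series" is a list of rows, each a list of 5 numbers: the shift along the tool's x, y, z in mm, then the turn about the tool's z in degrees, then the finger opening in mm, from 0 to 85.4. In form: [[x, y, z, twist, jaw], ...]. A call has 1 to 5 rows; each row shifts and turns the pose as measured when the row begins, along the tool's axes as they then stand; what a row does not reach is not made up. A row lasts 1/8 s, in which the tool goes at most 62.5 mm and 10.7 degrees, less where a joint would pass 70% of its speed; a pose out of reach is approached as far as the arm can. A call is refused whole if a number of a shift passes 62.5 or a number of a turn 10.7, either way. A call with a gripper value outside its range is refused whole. The fingers move at their own pace and stop on an object; "newtons" is the grip in N (left out, the last holds). Time passes only in rows, so rows that do not move let the fingers close. It gives the time, the measured TCP pose, the force and the opening at its end, in the units of the state.
- get_state(): the state, without advancing time (a new reading comes with each control period).
- capture(name): name is "side" or "top"; returns the picture (400x640x3 uint8, red, green, blue); there is no depth.
- get_calibration(name): a dict with "fx", "fy", "cx", "cy" (pixels), "rvec" (rotation vector, rad) and "tvec" (3), from world to camera coordinates, as OpenCV has them. Camera axes: x right, y down, z forward; pixel columns grow to the right and rows downward; lengths in m; the calibration is good to about 2 mm. A picture is of the moment at which its call begins. get_calibration takes no time and is no camera call.
- close_job(): hands the job in, once; it reports no verdict.
Trained networks look in the newest picture that a camera, given by its name, has taken for a name from the list of things; names that differ only in an ending like _2 or _b are one class to them, and where a whole thing is asked for, a point or a joint stands for the part that bears it (a point fixed in the world has none). Each returns a list of dicts, best first, with "conf" (0 to 1); they miss things now and then, are a little off and sometimes report something else, mostly with a low value. They report only what shows in the picture. A call takes as long as a camera call. They do not tell look-alikes from the thing itself.
- masks_of(camera, query): "region" (400x640 bool, what is visible of it) and "extent" ([left, top, right, bottom] in pixels, round what is visible of it).
The state is a dict: "time": time; "q": joint angles; "dq": joint speeds; "joint_efforts": joint torques, N m; "ee_pos": TCP position; "orientation": TCP orientation; "contact_force": force on the tool from outside, world axes, zero at the start; "torque": the same for the moment, N m; "opening": finger opening in m.
Only numpy, scipy, OpenCV 4.12 (cv2) and the standard library are available. Lean on these libraries where they do the work, as an engineer would, in place of code of your own. Each camera call takes 0.05 s, during which the arm holds its last target.

## Working session

There is one attempt and no reset: what is moved stays moved. The work goes in short steps, Python scripts to look and compute and a tool call to move; the robot and the scene stay as the last step left them, time stands still between calls to the robot, and variables do not carry over. Pictures are saved under pics/ and viewed, and the job is handed in when it is done.

Besides the shell and the picture viewer there is one more tool, called after "Request:" as name(argument=value, ...), one argument or row to a line, values as JSON. step_arm: Moves the arm, as the interface text tells. Its arguments: {"type":"object","properties":{"series":{"type":"array","items":{"type":"array","items":{"type":"number"}}},"newtons":{"type":"number"}},"required":["series"]}

```bash
mkdir -p pics; ls; python3 - <<'E'
from plant import *
import cv2
print(get_state())
for n in("side","top"):
    im=capture(n); cv2.imwrite(f"pics/{n}0.png",im[:,:,::-1]); print(n,get_calibration(n))
E
```

```text
pics
{'time': 0.0, 'q': array([-1.44498587e+00,  2.76609431e-01,  1.50614503e+00, -4.89428711e-06,
        1.36070118e+00, -1.20987306e-01]), 'dq': array([0.0015641 , 0.00177608, 0.00087499, 0.00148214, 0.00335999,
       0.00043091]), 'joint_efforts': array([ 5.36900679e-04, -4.16774189e+01, -2.45805287e+01, -3.82080501e-06,
        1.11978455e-02, -5.16257757e-07]), 'ee_pos': array([ 0.14042246, -0.55717769,  0.30302662]), 'orientation': array([-6.55379229e-04,  7.88764832e-01, -6.14694373e-01, -6.61940069e-04]), 'contact_force': array([ 0.03861438,  0.2342819 , -0.71480852]), 'torque': array([-0.04802256,  0.04078867, -0.01417867]), 'opening': 0.08538164202751693}
side {'fx': 361.03431827384406, 'fy': 361.03431827384406, 'cx': 319.84281632841834, 'cy': 205.88932714355497, 'rvec': array([ 0.26121658, -2.86788541,  1.1188354 ]), 'tvec': array([0.50723529, 0.16190543, 0.86277623])}
top {'fx': 414.19618637251796, 'fy': 414.19618637251796, 'cx': 318.93143434227954, 'cy': 192.90376063851164, 'rvec': array([ 2.15705459, -2.13804914,  0.17617995]), 'tvec': array([-0.0075343 ,  0.51897977,  1.04762566])}
```

View pics/side0.png

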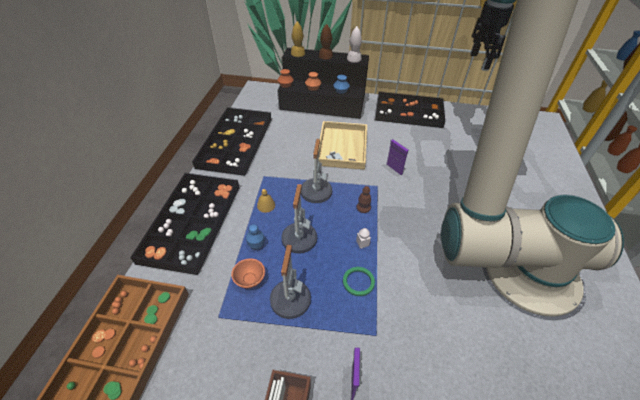

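View pics/top0.png

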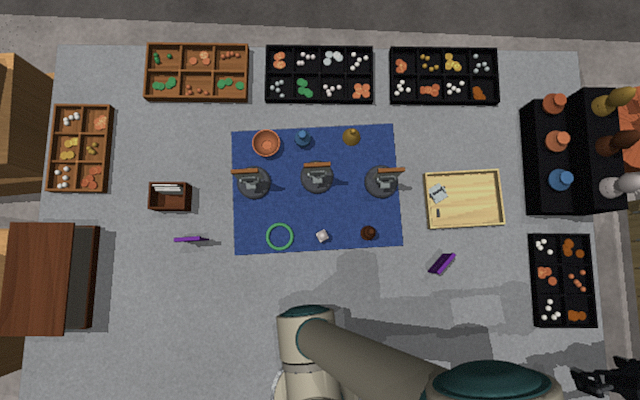

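```bash
cat > h.py <<'E'
from plant import *
import numpy as np, cv2
def cal(n):
    c=get_calibration(n); R=cv2.Rodrigues(np.array(c["rvec"]))[0]
    K=np.array([[c["fx"],0,c["cx"]],[0,c["fy"],c["cy"]],[0,0,1.]]); return K,R,np.array(c["tvec"])
def proj(n,P):
    K,R,t=cal(n); return cv2.projectPoints(np.atleast_2d(np.array(P,float)),R,t,K,None)[0].reshape(-1,2)
def back(n,uv,z):
    K,R,t=cal(n); uv=np.atleast_2d(np.array(uv,float)); C=-R.T@t
    d=(R.T@np.linalg.inv(K)@np.c_[uv,np.ones(len(uv))].T).T
    return C+d*((z-C[2])/d[:,2])[:,None]
def crop(im,box,s,fn):
    l,t,r,b=box; cv2.imwrite(fn,cv2.resize(im[t:b,l:r,::-1],None,fx=s,fy=s,interpolation=cv2.INTER_CUBIC))
E
python3 - <<'E'
from h import *
im=capture("top"); crop(im,(220,110,420,260),4,"pics/c1.png")
im2=capture("side"); crop(im2,(220,120,400,340),2.7,"pics/c2.png")
for cam in("top","side"):
  for q in ["card_1_mid","box_slot","tray_spot","mat","bell","snuff_bottle","bangle","seal","bowl","figure"]:
    for d in masks_of(cam,q)[:7]:
        m=d["region"].astype(np.uint8); c=np.argwhere(m).mean(0)[::-1] if m.any() else None
        print(cam,q,round(d["conf"],2),d["extent"],m.sum(),np.round(c,1),np.round(cv2.minAreaRect(np.argwhere(m)[:,::-1].astype(np.float32))[2],1))
        if cam=="top" and q=="card_1_mid": 
            print(np.round(back("top",[c],0.168),3))
E
```

```text
top card_1_mid 0.69 [147.8, 180.0, 192.1, 207.7] 1288 [169.  195.9] 90.0
[[0.489 0.343 0.168]]
top card_1_mid 0.65 [369.6, 168.7, 403.5, 180.4] 212 [388.7 171.2] 87.3
[[ 0.552 -0.164  0.168]]
top box_slot 0.9 [146.1, 178.0, 190.7, 208.0] 1262 [168.9 195.8] 90.0
top tray_spot 0.69 [422.8, 169.7, 506.1, 229.8] 4311 [462.8 198.1] 86.6
top mat 0.72 [230.1, 124.8, 403.5, 253.4] 16241 [315.5 192. ] 87.3
top bell 0.55 [340.8, 128.7, 360.2, 145.1] 196 [350.5 136.6] 45.0
top snuff_bottle 0.62 [297.8, 131.9, 307.8, 145.1] 223 [301.7 137.9] 90.0
top snuff_bottle 0.43 [314.9, 230.8, 328.0, 240.7] 121 [321.2 235. ] 63.4
top seal 0.58 [314.2, 229.6, 327.6, 240.9] 103 [321.4 235.2] 56.3
top bowl 0.8 [251.5, 124.0, 280.1, 154.7] 602 [265.3 141.7] 45.0
top figure 0.67 [359.3, 226.3, 376.8, 241.0] 183 [367.3 232.3] 45.0
side card_1_mid 0.64 [313.8, 140.2, 321.4, 173.5] 119 [315.7 152.8] 5.7
side card_1_mid 0.45 [292.7, 183.4, 301.5, 230.3] 234 [296.7 204.2] 90.0
side box_slot 0.58 [264.3, 371.3, 311.6, 400.0] 1145 [287.4 386.1] 10.0
side tray_spot 0.92 [319.0, 121.5, 369.0, 168.6] 2073 [342.7 144.6] 4.1
side mat 0.96 [215.4, 174.3, 380.6, 334.5] 14829 [312.  260.3] 6.9
side bell 0.67 [258.6, 188.8, 277.1, 209.3] 320 [265.  202.2] 90.0
side snuff_bottle 0.56 [245.9, 221.8, 264.4, 247.3] 333 [254.4 236.8] 45.0
side bangle 0.74 [341.0, 269.0, 372.3, 295.1] 334 [357.6 281.2] 90.0
side seal 0.5 [356.9, 230.3, 373.0, 245.8] 205 [362.6 237.8] 71.6
side bowl 0.55 [230.4, 259.9, 263.6, 288.0] 762 [247.  272.5] 26.6
side figure 0.51 [231.1, 261.2, 263.1, 287.9] 762 [247.5 272.8] 26.6
side figure 0.48 [217.3, 175.7, 379.5, 334.7] 14404 [312.3 260.4] 6.5
```

```bash
python3 - <<'E'
from h import *
for n,uv in (("mat",None),):
    pass
print(get_state()["time"])
E
```

```text
1.2
```

View pics/c1.png

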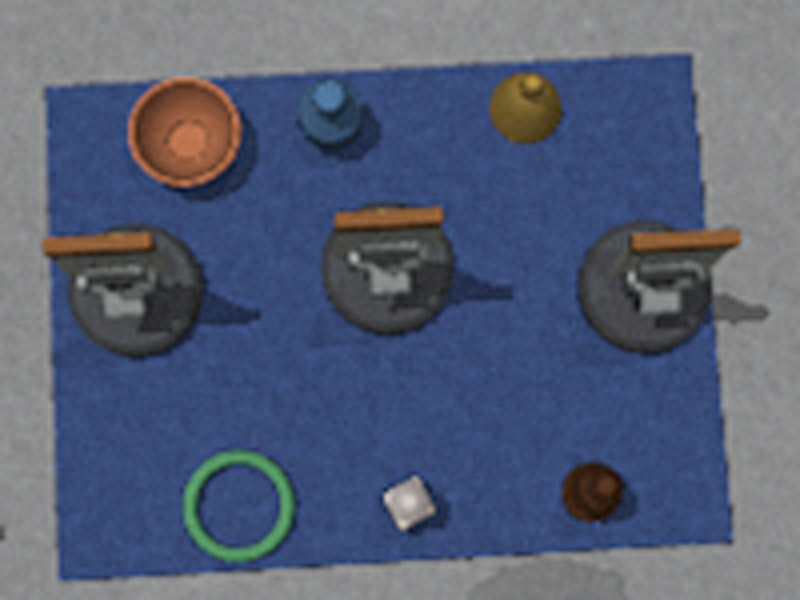

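View pics/c2.png

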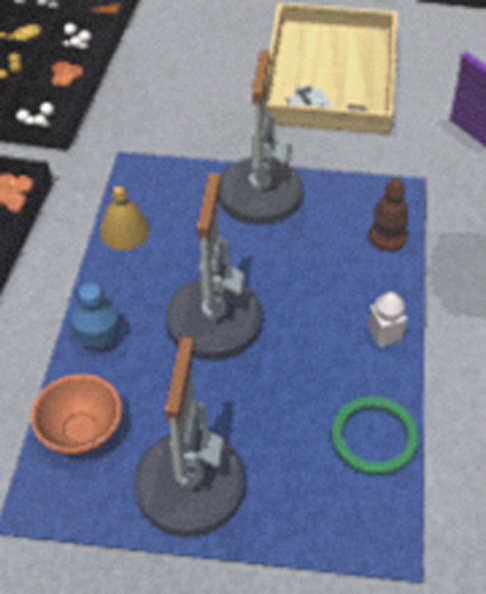

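```bash
python3 - <<'E'
from h import *
im=capture("top"); im2=capture("side")
def seg(im,box):
    l,t,r,b=box; s=im[t:b,l:r].astype(int); m=(s[:,:,0]>100)&(s[:,:,0]-s[:,:,2]>60)&(s[:,:,0]-s[:,:,1]>35)
    p=np.argwhere(m)[:,::-1]+[l,t]; return p
for i,(b,b2) in enumerate([((228,164,262,178),(280,245,297,275)),((300,158,334,170),(288,182,303,215)),((374,163,410,176),(312,135,324,162))]):
    p=seg(im,b); rect=cv2.minAreaRect(p.astype(np.float32))
    # axis by PCA
    q=back("top",p,0.166); q=q[:,:2]; c=q.mean(0); w,v=np.linalg.eigh(np.cov(q.T)); ax=v[:,1]; ax=ax*np.sign(ax[1])
    pr=(q-c)@ax; 
    yaw=np.arctan2(-ax[0],ax[1])
    mid=c
    ps=seg(im2,b2)
    # side prediction: centre of batten
    pc=proj("side",[[c[0],c[1],0.16]])[0]
    print(i,len(p),"c",c.round(4),"len",np.ptp(pr).round(4),"yaw deg",np.degrees(yaw).round(2),"| side n",len(ps),"cent",ps.mean(0).round(1),"pred",pc.round(1))
# feet centre check: dark foot top at z=.022
print("feet", back("top",[(254.3,182.5),(317,177.5),(381.5,182)],0.022).round(4))
# curio etc
d=masks_of("top","tray_spot")[0]; 
print("tray", [ (k) for k in d])
r=cv2.minAreaRect(np.argwhere(d["region"])[:,::-1].astype(np.float32)); print(back("top",cv2.boxPoints(r),0.028).round(3))
d=masks_of("top","box_slot")[0]
r=cv2.minAreaRect(np.argwhere(d["region"])[:,::-1].astype(np.float32)); print(back("top",cv2.boxPoints(r),0.06).round(3))
crop(im,(410,155,520,245),7,"pics/tray.png"); crop(im,(135,165,205,220),10,"pics/box.png")
E
```

```text
0 87 c [0.5513 0.173 ] len 0.0606 yaw deg 4.66 | side n 111 cent [286.  258.8] pred [286.5 259.7]
1 91 c [0.5684 0.003 ] len 0.0588 yaw deg 3.23 | side n 66 cent [296.9 194.6] pred [297.1 195.8]
2 87 c [ 0.5571 -0.169 ] len 0.0615 yaw deg 3.22 | side n 45 cent [316.2 146.8] pred [316.2 148.7]
feet [[ 0.5482  0.1699  0.022 ]
 [ 0.5635  0.0024  0.022 ]
 [ 0.553  -0.1708  0.022 ]]
tray ['extent', 'conf', 'region']
[[ 0.581 -0.278  0.028]
 [ 0.596 -0.494  0.028]
 [ 0.443 -0.493  0.028]
 [ 0.429 -0.282  0.028]]
[[0.543 0.44  0.06 ]
 [0.544 0.327 0.06 ]
 [0.469 0.323 0.06 ]
 [0.468 0.435 0.06 ]]
```

View pics/tray.png

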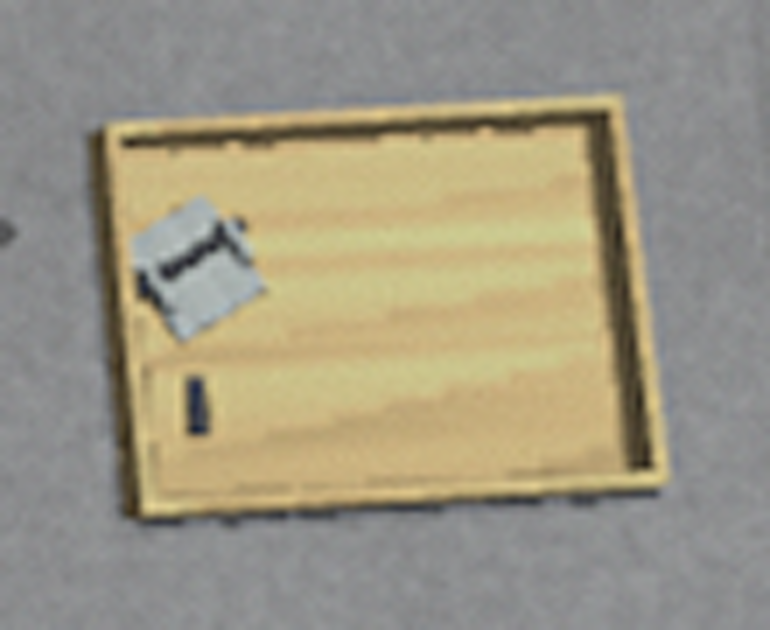

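View pics/box.png

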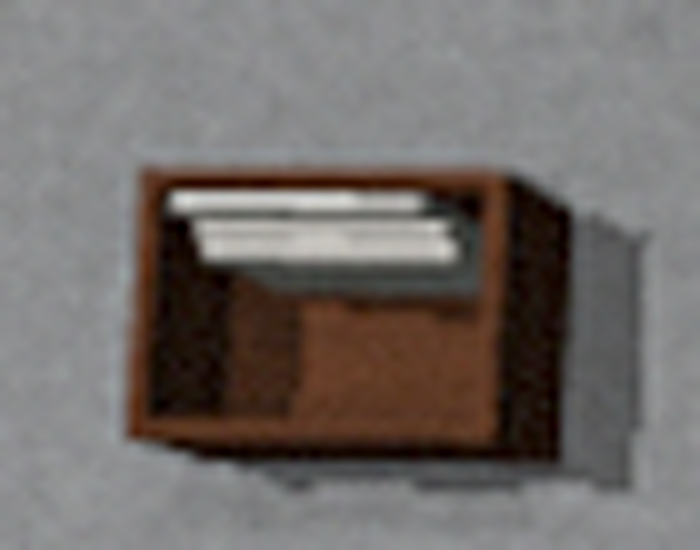

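```bash
cat > fit.py <<'E'
from h import *
from scipy.optimize import minimize
def soft(im):
    s=im.astype(float); return s[:,:,0]-s[:,:,2]
def fitb(ims,x0,z=0.160,dims=(.010,.064,.016)):
    hx,hy,hz=[d/2 for d in dims]; B=np.array([[a,b,c] for a in(-hx,hx) for b in(-hy,hy) for c in(-hz,hz)])
    S=8
    data={}
    for n,im in ims.items():
        uv=proj(n,[[x0[0],x0[1],z]])[0]; l,t=int(uv[0])-28,int(uv[1])-28
        d=soft(im)[t:t+56,l:l+56]; m=((d-45)/50).clip(0,1); # soft mask
        data[n]=(l,t,m)
    def cost(p):
        x,y,a=p[0]/1000,p[1]/1000,p[2]/50; c,s=np.cos(a),np.sin(a)
        P=B@np.array([[c,-s,0],[s,c,0],[0,0,1]]).T+[x,y,z]; e=0
        for n,(l,t,m) in data.items():
            uv=((proj(n,P)-[l,t]+.5)*S-.5)
            im=np.zeros((56*S,56*S),np.uint8); cv2.fillConvexPoly(im,cv2.convexHull(np.round(uv*16).astype(np.int32)),255,shift=4)
            r=cv2.resize(im,(56,56),interpolation=cv2.INTER_AREA)/255.
            near=cv2.dilate((r>0).astype(np.uint8),np.ones((7,7)))  # local
            e+=((r-m)**2*near).sum()
        return e
    r=minimize(cost,[x0[0]*1000,x0[1]*1000,x0[2]*50],method="Nelder-Mead",options=dict(initial_simplex=[[x0[0]*1000+a,x0[1]*1000+b,x0[2]*50+c] for a,b,c in((0,0,0),(4,0,0),(0,4,0),(0,0,3))]))
    p=r.x; return np.round([p[0],p[1],np.degrees(p[2]/50),r.fun],1)
E
python3 - <<'E'
from fit import *
T=capture("top");S=capture("side")
for x0 in ([.551,.173,.07],[.568,.003,.05],[.557,-.169,.05]):
    print(fitb({"top":T,"side":S},x0),fitb({"top":T},x0),fitb({"side":S},x0))
tr=back("top",np.array([(103,127),(620,97),(665,483),(138,517)])/7+[409.6,154.6],.028); print(tr.round(3),"c",tr.mean(0))
print(np.linalg.norm(np.roll(tr,-1,0)-tr,axis=1))
bx=back("top",np.array([(140,170),(505,175),(498,445),(128,437)])/10+[134.55,164.55],.06); print(bx.round(3),"c",bx.mean(0)); print(np.linalg.norm(np.roll(bx,-1,0)-bx,axis=1))
print("camC",[(-cal(n)[1].T@cal(n)[2]).round(3) for n in("top","side")])
print("purple top base", back("top",[(187,239),(441,263)],.05).round(3))
print(back("top",[(265,143),(302,138),(350,137),(280,236),(321,235),(367,232)],.03).round(3))
E
```

```text
[552.1 171.9   7.9 148.4] [551.9 175.5   3.4  57. ] [553.2 167.2   9.   85.5]
[569.2   3.2   7.8 118.3] [5.694e+02 4.800e+00 5.000e-01 5.140e+01] [570.5  -4.8   9.9  58.4]
[ 558.2 -170.9    7.5  104.7] [ 558.3 -170.8    6.3   55.1] [ 557.7 -169.8    9.8   46.6]
[[ 0.578 -0.285  0.028]
 [ 0.592 -0.485  0.028]
 [ 0.444 -0.493  0.028]
 [ 0.429 -0.294  0.028]] c [ 0.5108014  -0.38941044  0.028     ]
[0.20029785 0.14866072 0.20019313 0.14936721]
[[0.541 0.436 0.06 ]
 [0.541 0.342 0.06 ]
 [0.471 0.34  0.06 ]
 [0.472 0.434 0.06 ]] c [0.50622657 0.38808808 0.06      ]
[0.09360967 0.06993976 0.09401225 0.06911341]
camC [array([0.354, 0.009, 1.114]), array([0.427, 0.548, 0.738])]
purple top base [[ 0.395  0.332  0.05 ]
 [ 0.34  -0.315  0.05 ]]
[[ 0.655  0.143  0.03 ]
 [ 0.67   0.044  0.03 ]
 [ 0.674 -0.086  0.03 ]
 [ 0.406  0.097  0.03 ]
 [ 0.409 -0.009  0.03 ]
 [ 0.418 -0.13   0.03 ]]
```

```bash
python3 - <<'E'
from fit import *
T=np.mean([capture("top").astype(float) for _ in range(4)],0)
d=T[:,:,0]-T[:,:,2]
for l,r,t,b in((233,257,162,180),(305,329,155,174),(381,403,162,180)):
    top=[];bot=[]
    for c in range(l,r):
        s=d[t:b,c]; k=s.argmax(); h=(s.max()+ -10)/2
        i=k
        while s[i]>h: i-=1
        top.append((c,t+i+(h-s[i])/(s[i+1]-s[i])))
        i=k
        while s[i]>h: i+=1
        bot.append((c,t+i-1+(s[i-1]-h)/(s[i-1]-s[i])))
    for nm,e,z in(("far",top,.168),("near",bot,.152)):
        q=back("top",e,z); p=np.polyfit(q[:,1],q[:,0],1); yc=(q[0,1]+q[-1,1])/2
        print(nm,"x at mid",np.polyval(p,yc).round(4),"yaw",np.degrees(np.arctan(-p[0])).round(2),"res",np.std(q[:,0]-np.polyval(p,q[:,1])).round(4),"thk px",np.mean(np.array(bot)[:,1]-np.array(top)[:,1]).round(2))
    row=d[t:b].max(0); s=row; h=(row[l:r].max()-10)/2
    i=(l+r)//2
    while s[i]>h:i-=1
    L=i+(h-s[i])/(s[i+1]-s[i]); i=(l+r)//2
    while s[i]>h:i+=1
    R=i-1+(s[i-1]-h)/(s[i-1]-s[i]); print("y ends",back("top",[(L,t+8),(R,t+8)],.165)[:,1].round(4))
print(get_state()["time"])
E
```

```text
far x at mid 0.5555 yaw 5.1 res 0.0004 thk px 4.32
near x at mid 0.5485 yaw 3.66 res 0.0002 thk px 4.32
y ends [0.2055 0.1421]
far x at mid 0.5724 yaw 3.28 res 0.0005 thk px 4.3
near x at mid 0.5656 yaw 3.57 res 0.0003 thk px 4.3
y ends [ 0.0352 -0.0273]
far x at mid 0.5613 yaw 3.23 res 0.0003 thk px 4.25
near x at mid 0.5545 yaw 3.84 res 0.0003 thk px 4.25
y ends [-0.1383 -0.2023]
1.7
```

```bash
cat > plan.py <<'E'
import sys
from h import *
from scipy.spatial.transform import Rotation as Ro
# usage: plan.py x y z(mm) yaw_deg(tool x in world) [n rows]
def main():
    s=get_state(); p=np.array(s["ee_pos"])*1000; w,x,y,z=s["orientation"]; R=Ro.from_quat([x,y,z,w])
    tx=R.as_matrix()[:,0]; yaw=np.degrees(np.arctan2(tx[1],tx[0]))
    print("t",round(s["time"],2),"p",p.round(1),"yaw",round(yaw,2),"tilt z",R.as_matrix()[:,2].round(3),"F",np.array(s["contact_force"]).round(2),"T",np.array(s["torque"]).round(3),"open",round(s["opening"]*1000,1),"q",np.round(s["q"],2))
    a=[float(v) for v in sys.argv[1:]]
    if len(a)<4: return
    tgt=np.array(a[:3]); dy=(a[3]-yaw+180)%360-180; d=tgt-p
    n=int(a[4]) if len(a)>4 else max(1,int(np.ceil(max(abs(dy)/10,np.linalg.norm(d)/55))))
    print("d",d.round(1),"dyaw",round(dy,1))
    for i in range(n):
        v=R.inv().apply(d/n); print([round(float(u),1) for u in v]+[round(-dy/n,1)])
        R=Ro.from_rotvec([0,0,np.radians(dy/n)])*R
main()
E
python3 plan.py 558 -170 290 3.5 11
```

```text
t 1.7 p [ 140.5 -557.6  303.9] yaw -75.86 tilt z [ 0. -0. -1.] F [0.5  0.03 0.07] T [-0.038 -0.028  0.015] open 85.4 q [-1.45  0.28  1.5   0.    1.36 -0.12]
d [417.5 387.6 -13.9] dyaw 79.4
[-24.9, -45.4, 1.3, np.float64(-7.2)]
[-19.0, -48.2, 1.3, np.float64(-7.2)]
[-12.8, -50.2, 1.3, np.float64(-7.2)]
[-6.4, -51.4, 1.3, np.float64(-7.2)]
[0.1, -51.8, 1.3, np.float64(-7.2)]
[6.6, -51.4, 1.3, np.float64(-7.2)]
[13.0, -50.1, 1.3, np.float64(-7.2)]
[19.2, -48.1, 1.3, np.float64(-7.2)]
[25.1, -45.3, 1.3, np.float64(-7.2)]
[30.6, -41.8, 1.3, np.float64(-7.2)]
[35.6, -37.6, 1.3, np.float64(-7.2)]
```

Request:
step_arm(
  series=[
    [-25,-45,1,-7,40],
    [-19,-48,1,-7,40],
    [-13,-50,1,-7,40],
    [-6,-51,1,-7,40],
    [0,-52,1,-7,40],
  ],
  newtons=30,
)

```text
time: 2.33
ee_pos: [0.3326, -0.381, 0.2984]
orientation: [0.001, 0.939, -0.343, 0.001]
contact_force: [0.5, -0.4, 0.3]
opening: 0.0399
```

```bash
python3 plan.py 558 -170 290 3.5 6
```

```text
t 2.33 p [ 332.6 -381.   298.4] yaw -40.18 tilt z [ 0.001 -0.003 -1.   ] F [ 0.47 -0.42  0.29] T [-0.024 -0.014  0.001] open 39.9 q [-0.99  0.17  1.66 -0.    1.31 -0.29]
d [225.4 211.   -8.4] dyaw 43.7
[6.0, -51.1, 1.3, np.float64(-7.3)]
[12.4, -49.9, 1.3, np.float64(-7.3)]
[18.7, -48.0, 1.4, np.float64(-7.3)]
[24.6, -45.2, 1.4, np.float64(-7.3)]
[30.1, -41.7, 1.4, np.float64(-7.3)]
[35.2, -37.6, 1.4, np.float64(-7.3)]
```

Request:
step_arm(
  series=[
    [6,-51,1.3,-7.3,40],
    [12.4,-50,1.3,-7.3,40],
    [18.7,-48,1.4,-7.3,40],
    [24.6,-45,1.4,-7.3,40],
    [30,-42,1.4,-7.3,40],
  ],
)

```text
time: 2.95
ee_pos: [0.5245, -0.1971, 0.2921]
orientation: [0.003, 1.0, -0.021, 0.002]
contact_force: [0.1, -0.8, 0.5]
opening: 0.0399
```

```bash
python3 plan.py 558 -170 280 3.5 2
```

```text
t 2.95 p [ 524.5 -197.1  292.1] yaw -2.45 tilt z [ 0.004 -0.006 -1.   ] F [ 0.13 -0.83  0.54] T [ 0.001 -0.006 -0.01 ] open 39.9 q [-0.48  0.26  1.56 -0.    1.32 -0.44]
d [ 33.5  27.1 -12.1] dyaw 5.9
[16.1, -14.3, 6.0, np.float64(-3.0)]
[16.8, -13.4, 6.0, np.float64(-3.0)]
```

Request:
step_arm(
  series=[
    [16,-14,6,-3,40],
    [17,-13.4,6,-3,40],
    [0,0,0,0,30],
    [0,0,0,0,30],
  ],
)

```text
time: 3.45
ee_pos: [0.5611, -0.1662, 0.2796]
orientation: [0.003, 0.999, 0.036, 0.002]
contact_force: [0.0, 0.0, -0.2]
opening: 0.0305
```

```bash
python3 plan.py 558 -170 214 3.5 2
```

```text
t 3.45 p [ 561.1 -166.2  279.6] yaw 4.11 tilt z [ 0.004 -0.006 -1.   ] F [ 0.03  0.   -0.16] T [-0.035  0.027  0.025] open 30.5 q [-0.4   0.3   1.53 -0.    1.31 -0.48]
d [ -3.1  -3.8 -65.6] dyaw -0.6
[-1.8, 1.6, 32.8, np.float64(0.3)]
[-1.8, 1.6, 32.8, np.float64(0.3)]
```

Request:
step_arm(
  series=[
    [-1.8,1.6,20,0.3,30],
    [-1.5,2,8,0.3,30],
    [0,0,0,0,30],
  ],
)

```text
time: 3.82
ee_pos: [0.5569, -0.1724, 0.2525]
orientation: [0.004, 1.0, 0.029, 0.003]
contact_force: [-0.8, 1.3, 0.7]
opening: 0.0301
```

```bash
python3 plan.py 558 -170 214 3.5 2;python3 - <<'E'
from h import *
im=capture("top"); a=im[90:240,330:450]; im2=capture("side"); b=im2[90:240,270:390]
cv2.imwrite("pics/g1.png",cv2.resize(np.hstack([a,b])[:,:,::-1],None,fx=3.3,fy=3.3,interpolation=cv2.INTER_CUBIC))
E
```

```text
t 3.83 p [ 556.9 -172.4  252.5] yaw 3.28 tilt z [ 0.006 -0.008 -1.   ] F [-0.75  1.27  0.7 ] T [-0.021  0.024 -0.001] open 30.1 q [-0.42  0.32  1.58 -0.01  1.24 -0.47]
d [  1.1   2.4 -38.5] dyaw 0.2
[0.5, -1.3, 19.2, np.float64(-0.1)]
[0.5, -1.3, 19.2, np.float64(-0.1)]
```

View pics/g1.png

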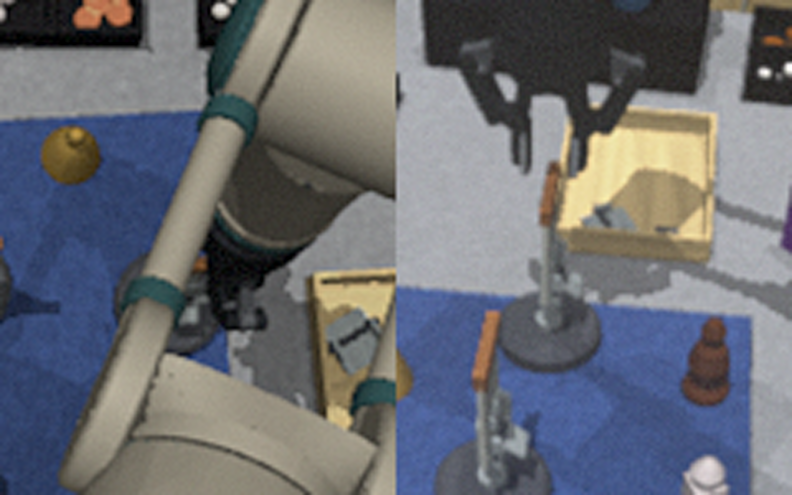

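Request:
step_arm(
  series=[
    [0.5,-1.3,19,-0.1,30],
    [0.5,-1.3,19,-0.1,30],
    [0,0,0,0,30],
    [0,0,0,0,30],
  ],
)

```text
time: 4.42
ee_pos: [0.5604, -0.1711, 0.2182]
orientation: [0.006, 1.0, 0.03, 0.007]
contact_force: [-0.0, 0.2, -0.5]
opening: 0.0303
```

```bash
python3 plan.py 558 -170 214 3.5 1;python3 - <<'E'
from h import *
im2=capture("side"); crop(im2,(270,90,390,240),4,"pics/g2.png")
E
```

```text
t 4.42 p [ 560.4 -171.1  218.2] yaw 3.46 tilt z [ 0.014 -0.011 -1.   ] F [-0.03  0.16 -0.47] T [0.014 0.012 0.01 ] open 30.3 q [-0.41  0.34  1.63 -0.01  1.15 -0.47]
d [-2.4  1.1 -4.2] dyaw 0.0
[-2.4, -1.3, 4.2, np.float64(-0.0)]
```

View pics/g2.png

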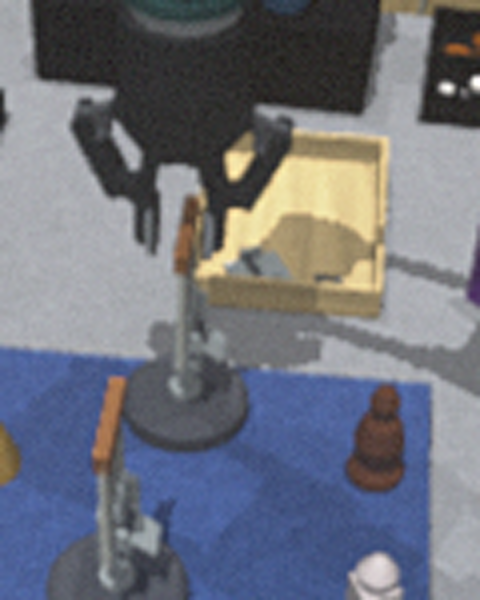

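Request:
step_arm(
  series=[
    [-3,-1,4,0,24],
    [0,0,0,0,18],
    [0,0,0,0,15],
  ],
)

```text
time: 4.85
ee_pos: [0.5576, -0.1706, 0.2155]
orientation: [0.006, 0.999, 0.03, 0.008]
contact_force: [-0.2, 0.0, 0.3]
opening: 0.015
```

```bash
python3 plan.py 558 -170 214 3.5 1
```

```text
t 4.85 p [ 557.6 -170.6  215.5] yaw 3.46 tilt z [ 0.016 -0.012 -1.   ] F [-0.24  0.    0.3 ] T [0.031 0.054 0.023] open 15.0 q [-0.41  0.34  1.64 -0.01  1.14 -0.47]
d [ 0.4  0.6 -1.5] dyaw 0.0
[0.4, -0.6, 1.5, np.float64(-0.0)]
```

No contact at 15 mm opening, so within 2.5 mm. Close.

Request:
step_arm(
  series=[
    [0,0,1,0,12],
    [0,0,0,0,5],
    [0,0,0,0,5],
    [0,0,0,0,5],
  ],
  newtons=30,
)

```text
time: 5.35
ee_pos: [0.5565, -0.1706, 0.2146]
orientation: [0.007, 0.999, 0.03, 0.007]
contact_force: [-0.7, -0.7, 0.4]
opening: 0.0093
```

```bash
python3 plan.py; python3 plan.py
```

```text
t 5.35 p [ 556.5 -170.6  214.6] yaw 3.49 tilt z [ 0.014 -0.013 -1.   ] F [-0.69 -0.69  0.36] T [-0.021  0.326  0.114] open 9.3 q [-0.41  0.34  1.64 -0.01  1.14 -0.47]
t 5.35 p [ 556.5 -170.6  214.6] yaw 3.49 tilt z [ 0.014 -0.013 -1.   ] F [-0.69 -0.69  0.36] T [-0.021  0.326  0.114] open 9.3 q [-0.41  0.34  1.64 -0.01  1.14 -0.47]
```

Request:
step_arm(
  series=[
    [0,0,-1.5,0,5],
    [0,0,-1.5,0,5],
  ],
)

```text
time: 5.6
ee_pos: [0.5563, -0.1704, 0.2154]
orientation: [0.006, 1.0, 0.03, 0.006]
contact_force: [0.6, -0.0, -8.4]
opening: 0.0094
```

Request:
step_arm(
  series=[
    [0,0,-1.5,0,5],
  ],
)

```text
time: 5.72
ee_pos: [0.5563, -0.1703, 0.2161]
orientation: [0.006, 1.0, 0.03, 0.005]
contact_force: [0.6, -0.5, -7.7]
opening: 0.0094
```

Request:
step_arm(
  series=[
    [0,0,-1.5,0,5],
  ],
)

```text
time: 5.85
ee_pos: [0.5564, -0.1703, 0.2173]
orientation: [0.006, 1.0, 0.03, 0.005]
contact_force: [0.5, -0.4, -7.6]
opening: 0.0095
```

Request:
step_arm(
  series=[
    [0,0,-1.5,0,5],
  ],
)

```text
time: 5.98
ee_pos: [0.5564, -0.1702, 0.2187]
orientation: [0.005, 1.0, 0.03, 0.005]
contact_force: [1.2, -0.0, -6.9]
opening: 0.009
```

Card at y=-0.17 drags ~7 N: sound. Press it home.

Request:
step_arm(
  series=[
    [0,0,1.8,0,5],
    [0,0,1.8,0,5],
    [0,0,1.8,0,5],
  ],
)

```text
time: 6.35
ee_pos: [0.5566, -0.1702, 0.2187]
orientation: [0.006, 0.999, 0.03, 0.007]
contact_force: [-2.3, 1.0, 5.2]
opening: 0.0092
```

Request:
step_arm(
  series=[
    [0,0,1.8,0,5],
  ],
)

```text
time: 6.48
ee_pos: [0.5564, -0.1701, 0.2187]
orientation: [0.007, 0.999, 0.03, 0.007]
contact_force: [-1.4, 0.0, 6.3]
opening: 0.0094
```

Request:
step_arm(
  series=[
    [0,0,1.8,0,5],
  ],
)

```text
time: 6.6
ee_pos: [0.5563, -0.1701, 0.2186]
orientation: [0.007, 0.999, 0.03, 0.008]
contact_force: [-2.8, 1.2, 5.8]
opening: 0.0094
```

Request:
step_arm(
  series=[
    [0,0,3.5,0,5],
  ],
)

```text
time: 6.72
ee_pos: [0.5564, -0.1702, 0.2179]
orientation: [0.007, 0.999, 0.03, 0.009]
contact_force: [-4.0, 1.5, 12.5]
opening: 0.0096
```

Request:
step_arm(
  series=[
    [0,0,3.5,0,5],
  ],
)

```text
time: 6.85
ee_pos: [0.5563, -0.1702, 0.2174]
orientation: [0.008, 0.999, 0.03, 0.01]
contact_force: [-4.2, 1.2, 12.5]
opening: 0.0093
```

Request:
step_arm(
  series=[
    [0,0,3.5,0,5],
  ],
)

```text
time: 6.98
ee_pos: [0.5561, -0.1702, 0.2169]
orientation: [0.008, 0.999, 0.03, 0.01]
contact_force: [-4.9, 0.3, 12.1]
opening: 0.0096
```

```bash
python3 plan.py;python3 - <<'E'
from h import *
im2=capture("side"); crop(im2,(270,90,390,240),4,"pics/g3.png")
E
```

```text
t 6.97 p [ 556.1 -170.2  216.9] yaw 3.49 tilt z [ 0.021 -0.016 -1.   ] F [-4.95  0.31 12.07] T [0.355 0.908 0.012] open 9.6 q [-0.41  0.34  1.64 -0.01  1.14 -0.47]
```

View pics/g3.png

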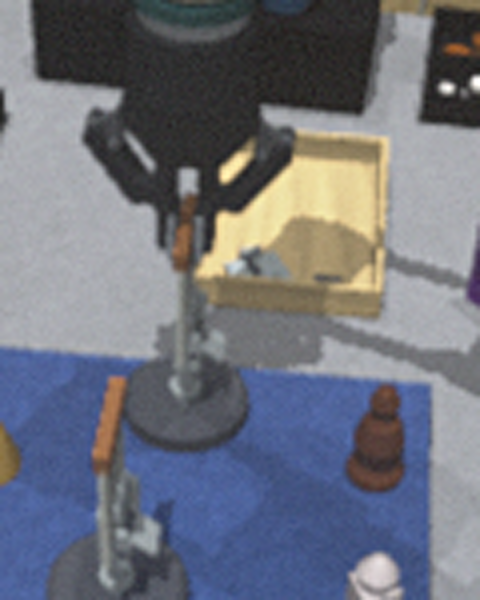

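Request:
step_arm(
  series=[
    [-1,0,4,0,5],
  ],
)

```text
time: 7.15
ee_pos: [0.5557, -0.1703, 0.216]
orientation: [0.009, 0.999, 0.03, 0.012]
contact_force: [-2.1, 1.2, 9.8]
opening: 0.0098
```

Request:
step_arm(
  series=[
    [-1,0,4,0,5],
  ],
)

```text
time: 7.28
ee_pos: [0.5555, -0.1704, 0.215]
orientation: [0.01, 0.999, 0.03, 0.014]
contact_force: [-2.9, 2.0, 11.4]
opening: 0.0097
```

Request:
step_arm(
  series=[
    [-1,0,4,0,5],
  ],
)

```text
time: 7.4
ee_pos: [0.5553, -0.1705, 0.2145]
orientation: [0.01, 0.999, 0.03, 0.016]
contact_force: [-3.4, 2.3, 16.6]
opening: 0.0091
```

Request:
step_arm(
  series=[
    [-1,0,5,0,5],
    [0,0,0,0,14],
    [0,0,0,0,30],
    [0,0,-10,0,30],
  ],
)

```text
time: 7.9
ee_pos: [0.5555, -0.1704, 0.227]
orientation: [0.012, 0.999, 0.03, 0.021]
contact_force: [0.0, -0.0, -0.6]
opening: 0.0299
```

Request:
step_arm(
  series=[
    [0,0,-35,0,30],
    [0,0,-40,0,30],
    [0,0,0,0,30],
  ],
)

```text
time: 8.28
ee_pos: [0.553, -0.1691, 0.3051]
orientation: [0.012, 0.999, 0.03, 0.021]
contact_force: [0.9, 0.8, -0.5]
opening: 0.03
```

```bash
python3 plan.py 569 4 280 3.5 4;python3 - <<'E'
from h import *
im2=capture("side"); crop(im2,(270,90,390,240),4,"pics/g4.png")
E
```

```text
t 8.28 p [ 553.  -169.1  305.1] yaw 3.46 tilt z [ 0.043 -0.022 -0.999] F [ 0.86  0.8  -0.51] T [0.02  0.062 0.02 ] open 30.0 q [-0.42  0.26  1.53 -0.    1.31 -0.47]
d [ 16.  173.1 -25.1] dyaw 0.0
[6.3, -43.1, 5.5, np.float64(-0.0)]
[6.3, -43.1, 5.5, np.float64(-0.0)]
[6.4, -43.1, 5.5, np.float64(-0.0)]
[6.4, -43.1, 5.5, np.float64(-0.0)]
```

View pics/g4.png

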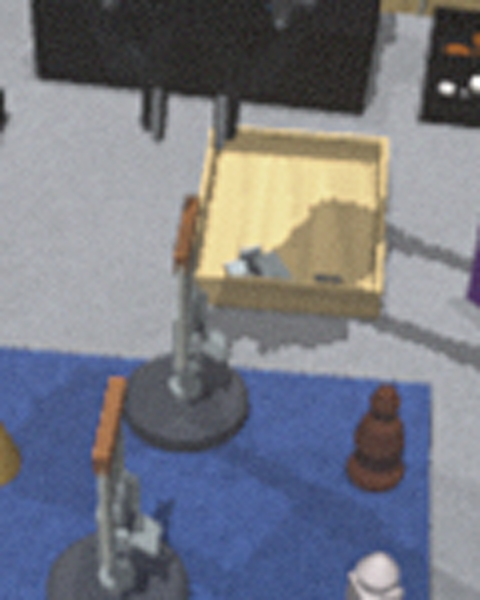

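Request:
step_arm(
  series=[
    [6,-43,5,0,30],
    [6,-43,5,0,30],
    [6,-43,5,0,30],
    [6,-43,5,0,26],
    [0,0,0,0,26],
  ],
)

```text
time: 8.95
ee_pos: [0.5649, 0.0081, 0.2724]
orientation: [0.01, 0.999, 0.028, 0.014]
contact_force: [-0.1, -0.6, -0.4]
opening: 0.026
```

```bash
python3 plan.py 566.7 5 214 3.5 2
```

```text
t 8.95 p [564.9   8.1 272.4] yaw 3.27 tilt z [ 0.028 -0.019 -0.999] F [-0.12 -0.63 -0.37] T [-0.009  0.081  0.036] open 26.0 q [-0.1   0.27  1.6  -0.02  1.25 -0.15]
d [  1.8  -3.1 -58.4] dyaw 0.2
[0.0, 1.0, 29.2, np.float64(-0.1)]
[0.0, 1.0, 29.2, np.float64(-0.1)]
```

Request:
step_arm(
  series=[
    [0.4,1.5,29,0,26],
    [0.5,1.5,26,0,26],
    [0,0,0,0,26],
  ],
)

```text
time: 9.32
ee_pos: [0.5666, 0.0027, 0.214]
orientation: [0.011, 0.999, 0.029, 0.012]
contact_force: [0.0, 0.5, 0.9]
opening: 0.0262
```

```bash
python3 plan.py 567.5 5 214 3.5 1;python3 - <<'E'
from h import *
im2=capture("side"); crop(im2,(240,130,360,280),4,"pics/g5.png")
E
```

```text
t 9.32 p [566.6   2.7 214. ] yaw 3.32 tilt z [ 0.024 -0.021 -1.   ] F [0.01 0.53 0.93] T [0.005 0.031 0.016] open 26.2 q [-0.11  0.32  1.68 -0.02  1.12 -0.16]
d [0.9 2.3 0. ] dyaw 0.2
[1.1, -2.2, -0.1, np.float64(-0.2)]
```

View pics/g5.png

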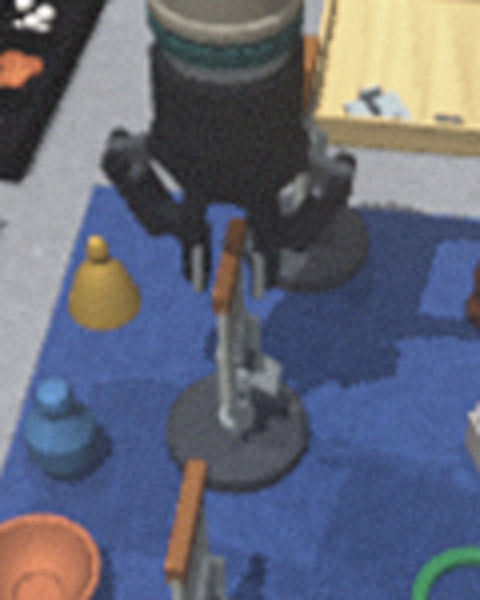

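Request:
step_arm(
  series=[
    [0.5,-1,0,0,14],
    [0,0,0,0,5],
    [0,0,0,0,5],
    [0,0,0,0,5],
  ],
)

```text
time: 9.88
ee_pos: [0.567, 0.0033, 0.2161]
orientation: [0.011, 0.999, 0.028, 0.012]
contact_force: [0.6, 0.3, -2.8]
opening: 0.0095
```

Request:
step_arm(
  series=[
    [0,0,-3.5,0,5],
  ],
)

```text
time: 10.0
ee_pos: [0.5666, 0.0033, 0.2189]
orientation: [0.011, 0.999, 0.028, 0.012]
contact_force: [-0.4, 0.1, -7.5]
opening: 0.0091
```

Request:
step_arm(
  series=[
    [0,0,-2,0,5],
  ],
)

```text
time: 10.12
ee_pos: [0.5666, 0.0033, 0.2207]
orientation: [0.011, 0.999, 0.028, 0.011]
contact_force: [0.5, -1.0, -7.5]
opening: 0.0097
```

Request:
step_arm(
  series=[
    [-1,0,8,0,5],
  ],
)

```text
time: 10.25
ee_pos: [0.567, 0.003, 0.2156]
orientation: [0.011, 0.999, 0.028, 0.014]
contact_force: [-8.2, 2.1, 42.1]
opening: 0.0094
```

Request:
step_arm(
  series=[
    [-1,0,6,0,5],
  ],
)

```text
time: 10.38
ee_pos: [0.5669, 0.003, 0.2155]
orientation: [0.011, 0.999, 0.028, 0.016]
contact_force: [-11.8, 2.2, 38.3]
opening: 0.0096
```

Request:
step_arm(
  series=[
    [0,0,0,0,12],
    [0,0,0,0,30],
    [0,0,-15,0,30],
    [0,0,-40,0,30],
    [0,0,-25,0,30],
  ],
)

```text
time: 11.0
ee_pos: [0.5654, 0.0045, 0.301]
orientation: [0.012, 0.999, 0.028, 0.019]
contact_force: [0.3, 1.0, -0.2]
opening: 0.03
```

```bash
python3 plan.py 551 172 280 3.8 4;python3 - <<'E'
from h import *
im2=capture("side"); crop(im2,(240,130,360,280),4,"pics/g6.png")
E
```

```text
t 11.0 p [565.4   4.5 301. ] yaw 3.28 tilt z [ 0.038 -0.022 -0.999] F [ 0.32  0.97 -0.16] T [-0.012 -0.031 -0.01 ] open 30.0 q [-0.11  0.25  1.55 -0.02  1.3  -0.16]
d [-14.4 167.5 -21. ] dyaw 0.5
[-1.4, -42.1, 4.2, np.float64(-0.1)]
[-1.3, -42.1, 4.2, np.float64(-0.1)]
[-1.2, -42.1, 4.2, np.float64(-0.1)]
[-1.1, -42.1, 4.2, np.float64(-0.1)]
```

View pics/g6.png

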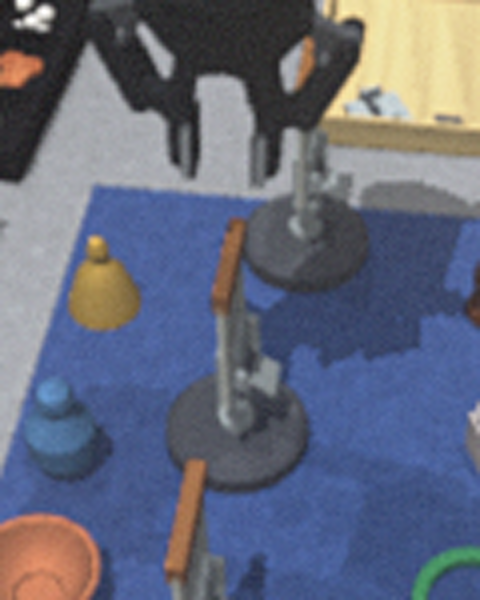

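Mid holder stands as before (batten at the same pixels, (237,220)-(225,310)). On to holder 1.

Request:
step_arm(
  series=[
    [-1.5,-42,4,0,30],
    [-1.5,-42,4,0,30],
    [-1.5,-42,4,0,30],
    [-1.5,-40,4,-0.5,26],
    [0,0,0,0,26],
  ],
)

```text
time: 11.68
ee_pos: [0.5548, 0.1733, 0.2859]
orientation: [0.012, 0.999, 0.031, 0.026]
contact_force: [0.1, -1.5, -0.3]
opening: 0.0261
```

```bash
python3 plan.py 550.2 173 214 3.8 2
```

```text
t 11.68 p [554.8 173.3 285.9] yaw 3.65 tilt z [ 0.053 -0.023 -0.998] F [ 0.08 -1.45 -0.28] T [ 0.015  0.027 -0.045] open 26.1 q [ 0.2   0.28  1.55 -0.03  1.27  0.15]
d [ -4.6  -0.3 -71.9] dyaw 0.2
[-4.1, -0.9, 35.8, np.float64(-0.1)]
[-4.1, -0.9, 35.8, np.float64(-0.1)]
```

Request:
step_arm(
  series=[
    [-5,-1,35,0,26],
    [-5,-0.5,35,0,26],
    [0,0,0,0,26],
  ],
)

```text
time: 12.05
ee_pos: [0.55, 0.1715, 0.2153]
orientation: [0.013, 0.999, 0.032, 0.028]
contact_force: [-0.0, -0.2, 0.6]
opening: 0.0262
```

```bash
python3 plan.py 549 173 214 3.8 1;python3 - <<'E'
from h import *
im2=capture("side"); crop(im2,(230,190,350,340),4,"pics/g7.png")
E
```

```text
t 12.05 p [550.  171.5 215.3] yaw 3.69 tilt z [ 0.057 -0.024 -0.998] F [-0.01 -0.22  0.56] T [0.008 0.039 0.033] open 26.2 q [ 0.2   0.32  1.67 -0.04  1.1   0.15]
d [-1.   1.5 -1.3] dyaw 0.1
[-1.0, -1.6, 1.2, np.float64(-0.1)]
```

View pics/g7.png

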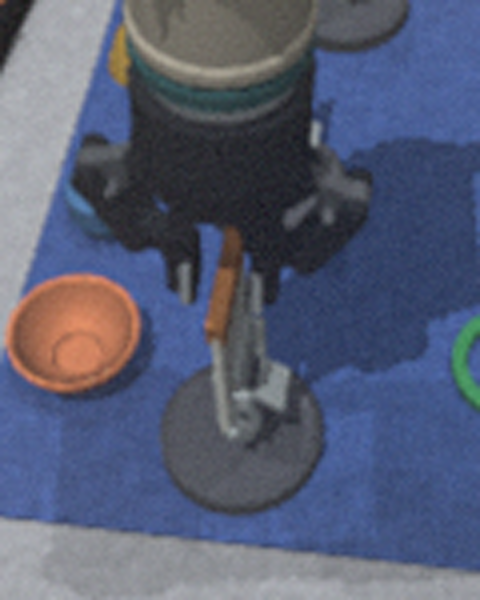

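Request:
step_arm(
  series=[
    [-1,-1,1,0,14],
    [0,0,0,0,5],
    [0,0,0,0,5],
    [0,0,0,0,5],
  ],
)

```text
time: 12.6
ee_pos: [0.5483, 0.172, 0.2176]
orientation: [0.013, 0.999, 0.031, 0.027]
contact_force: [-2.1, 0.9, -3.4]
opening: 0.0094
```

Request:
step_arm(
  series=[
    [0.2,0,-3,0,5],
  ],
)

```text
time: 12.72
ee_pos: [0.5482, 0.172, 0.2205]
orientation: [0.013, 0.999, 0.031, 0.027]
contact_force: [-2.5, -0.3, -3.9]
opening: 0.0096
```

Request:
step_arm(
  series=[
    [0.2,0,-3,0,5],
  ],
)

```text
time: 12.85
ee_pos: [0.5483, 0.1721, 0.2236]
orientation: [0.013, 0.999, 0.031, 0.027]
contact_force: [-2.5, 0.2, -3.4]
opening: 0.0096
```

Request:
step_arm(
  series=[
    [0.5,0,-8,0,5],
    [0.6,0,-10,0,5],
    [0.6,0,-10,0,5],
    [0.6,0,-10,0,5],
  ],
)

```text
time: 13.35
ee_pos: [0.5503, 0.1733, 0.2656]
orientation: [0.013, 0.999, 0.031, 0.03]
contact_force: [-0.3, -0.5, 0.3]
opening: 0.0093
```

Request:
step_arm(
  series=[
    [0.8,0,-15,0,5],
    [1,0,-20,0,5],
    [1.5,0,-25,0,5],
  ],
)

```text
time: 13.72
ee_pos: [0.5522, 0.1752, 0.3314]
orientation: [0.012, 0.999, 0.031, 0.034]
contact_force: [0.3, 0.7, -0.6]
opening: 0.009
```

```bash
python3 plan.py 497 388 310 3.8 5;python3 - <<'E'
from h import *
im2=capture("side"); crop(im2,(210,120,370,340),2.7,"pics/g8.png")
E
```

```text
t 13.72 p [552.2 175.2 331.4] yaw 3.61 tilt z [ 0.069 -0.022 -0.997] F [ 0.26  0.73 -0.62] T [ 0.045 -0.035  0.01 ] open 9.0 q [ 0.21  0.24  1.49 -0.04  1.35  0.15]
d [-55.2 212.8 -21.4] dyaw 0.2
[-8.6, -43.2, 2.6, np.float64(-0.0)]
[-8.6, -43.3, 2.6, np.float64(-0.0)]
[-8.6, -43.3, 2.6, np.float64(-0.0)]
[-8.5, -43.3, 2.6, np.float64(-0.0)]
[-8.5, -43.3, 2.6, np.float64(-0.0)]
```

View pics/g8.png

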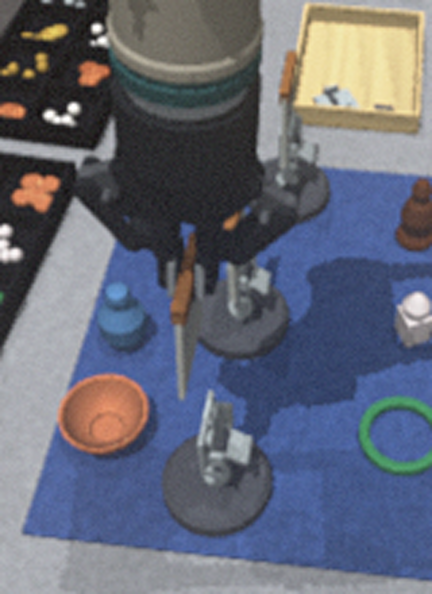

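Request:
step_arm(
  series=[
    [-10,-43,2,0,5],
    [-10,-43,2,0,5],
    [-10,-43,2,0,5],
    [-10,-43,2,0,5],
    [-10,-42,2,3,5],
  ],
)

```text
time: 14.4
ee_pos: [0.4964, 0.3901, 0.3232]
orientation: [0.008, 0.999, 0.0, 0.048]
contact_force: [0.2, 0.1, -0.6]
opening: 0.0095
```

```bash
python3 plan.py 489.5 389 250 0.8 2; python3 - <<'E'
from h import *
im2=capture("side"); crop(im2,(150,180,370,400),2.7,"pics/g9.png")
im2=capture("top"); crop(im2,(120,120,250,240),5,"pics/g9t.png")
E
```

```text
t 14.4 p [496.4 390.1 323.2] yaw 0.1 tilt z [ 0.096 -0.015 -0.995] F [ 0.15  0.07 -0.58] T [-0.001  0.    -0.032] open 9.5 q [ 0.59  0.32  1.39 -0.07  1.36  0.6 ]
d [ -6.9  -1.1 -73.2] dyaw 0.7
[-6.9, -0.0, 36.1, np.float64(-0.4)]
[-6.9, -0.0, 36.1, np.float64(-0.4)]
```

View pics/g9.png

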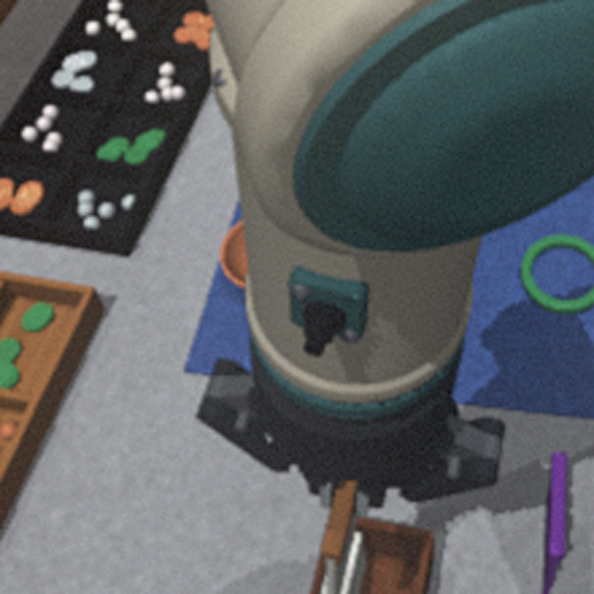

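View pics/g9t.png

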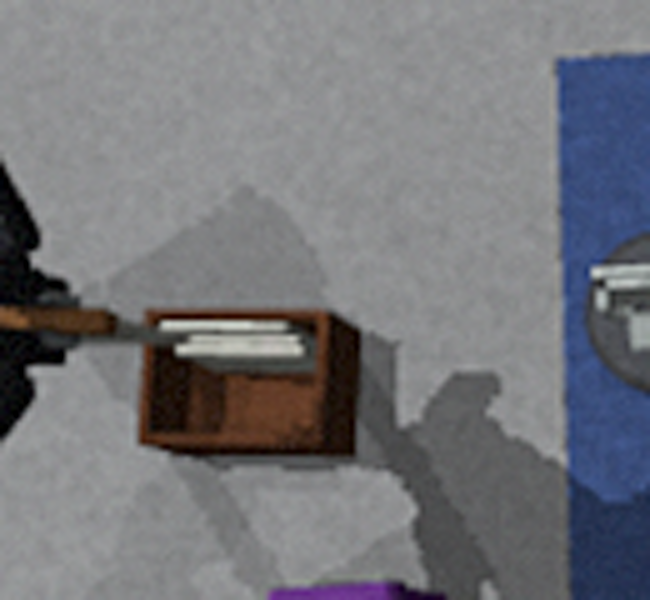

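Request:
step_arm(
  series=[
    [-9,0,38,0,5],
    [-9,0,38,0,5],
  ],
)

```text
time: 14.75
ee_pos: [0.4874, 0.3935, 0.2484]
orientation: [0.004, 0.999, 0.004, 0.053]
contact_force: [0.4, -0.1, -0.3]
opening: 0.0093
```

```bash
python3 plan.py 485.5 389 152 0.6 2; python3 - <<'E'
from h import *
im2=capture("side"); crop(im2,(230,300,350,400),5,"pics/g10.png")
im2=capture("top"); crop(im2,(90,150,220,250),5,"pics/g10t.png")
E
```

```text
t 14.75 p [487.4 393.5 248.4] yaw 0.51 tilt z [ 0.105 -0.007 -0.994] F [ 0.43 -0.09 -0.26] T [ 0.028  0.052 -0.001] open 9.3 q [ 0.6   0.35  1.53 -0.07  1.17  0.61]
d [ -1.9  -4.5 -96.4] dyaw 0.1
[-6.0, 1.9, 47.9, np.float64(-0.0)]
[-6.0, 1.9, 47.9, np.float64(-0.0)]
```

View pics/g10.png

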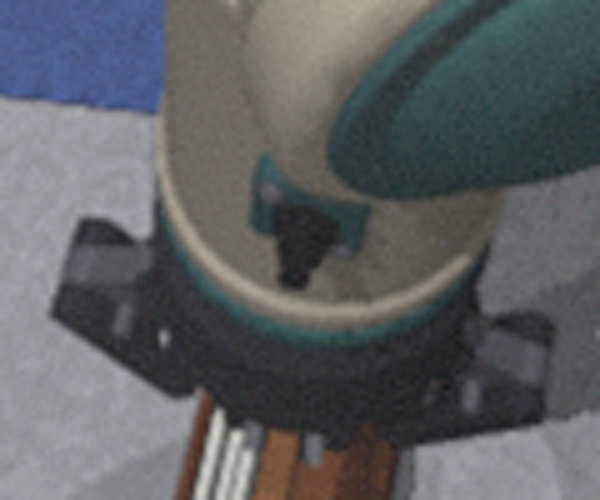

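View pics/g10t.png

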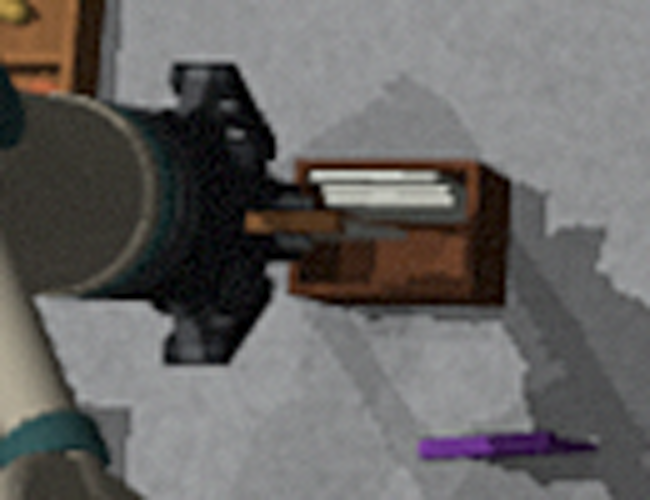

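```bash
python3 - <<'E'
from h import *
print(back("top",[(171.2,196.6)],.105).round(3), back("top",[(171.2,196.6)],.12).round(3))
print("batten ends", back("top",[(245/5+89.6,220/5+149.6),(342/5+89.6,222/5+149.6)],.19).round(3))
bx=[[ .471,.340,.06]]; print(proj("top",bx))
E
```

```text
[[0.496 0.36  0.105]] [[0.494 0.355 0.12 ]]
batten ends [[0.49  0.404 0.19 ]
 [0.49  0.36  0.19 ]]
[[184.38818039 209.00752658]]
```

Request:
step_arm(
  series=[
    [-6,2,42,0,5],
    [-6,1,35,0,5],
  ],
)

```text
time: 15.1
ee_pos: [0.4854, 0.3891, 0.1721]
orientation: [0.003, 0.999, 0.004, 0.054]
contact_force: [0.3, 0.2, -0.5]
opening: 0.0094
```

```bash
python3 plan.py 485.5 389 152 0.6 1; python3 - <<'E'
from h import *
im2=capture("top"); crop(im2,(90,150,220,250),5,"pics/g11t.png")
E
```

```text
t 15.1 p [485.4 389.1 172.1] yaw 0.47 tilt z [ 0.109 -0.006 -0.994] F [ 0.33  0.22 -0.47] T [ 0.003  0.095 -0.035] open 9.4 q [ 0.59  0.41  1.65 -0.08  0.99  0.63]
d [  0.1  -0.1 -20.1] dyaw 0.1
[-2.1, -0.0, 20.0, np.float64(-0.1)]
```

View pics/g11t.png

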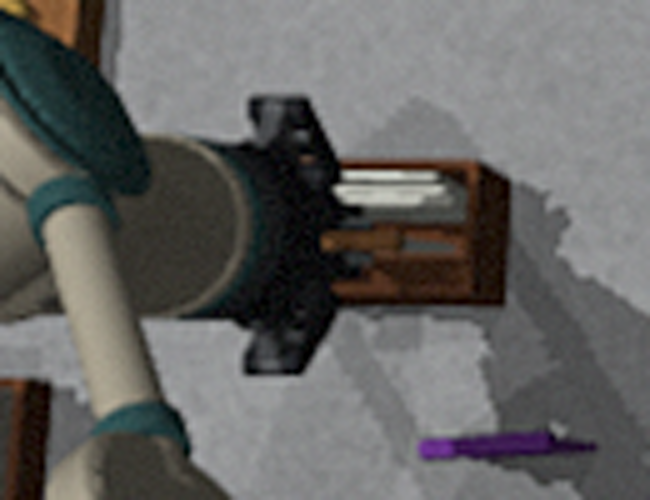

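Request:
step_arm(
  series=[
    [-1.6,0,16,0,5],
  ],
)

```text
time: 15.28
ee_pos: [0.4856, 0.3881, 0.154]
orientation: [0.004, 0.999, 0.004, 0.053]
contact_force: [-0.1, 0.4, 0.7]
opening: 0.0097
```

Request:
step_arm(
  series=[
    [-0.6,0,5,0,5],
  ],
)

```text
time: 15.4
ee_pos: [0.4863, 0.3881, 0.1503]
orientation: [0.004, 0.999, 0.004, 0.054]
contact_force: [-3.2, 0.1, 6.1]
opening: 0.0094
```

Request:
step_arm(
  series=[
    [0,0,-0.5,0,12],
    [0,0,0,0,20],
    [0,0,0,0,24],
    [2,0,-20,0,24],
    [4,0,-40,0,24],
  ],
)

```text
time: 16.02
ee_pos: [0.4869, 0.3884, 0.2141]
orientation: [0.004, 0.999, 0.004, 0.054]
contact_force: [0.8, -0.6, 0.4]
opening: 0.0242
```

Request:
step_arm(
  series=[
    [4,0,-45,0,40],
    [3,0,-40,0,60],
  ],
)

```text
time: 16.27
ee_pos: [0.4845, 0.389, 0.3024]
orientation: [0.004, 0.999, 0.004, 0.054]
contact_force: [1.1, 0.7, 0.7]
opening: 0.0569
```

```bash
python3 plan.py 485.5 389 152 0.6 1; python3 - <<'E'
from h import *
im2=capture("top"); crop(im2,(90,150,220,250),5,"pics/g12t.png")
im2=capture("side"); crop(im2,(200,200,370,400),3,"pics/g12.png")
E
```

```text
t 16.27 p [484.5 389.  302.4] yaw 0.44 tilt z [ 0.109 -0.007 -0.994] F [1.13 0.66 0.65] T [0.001 0.094 0.001] open 56.9 q [ 0.6   0.31  1.46 -0.07  1.28  0.61]
d [   1.     0.  -150.4] dyaw 0.2
[-15.3, -1.2, 149.6, np.float64(-0.2)]
```

View pics/g12t.png

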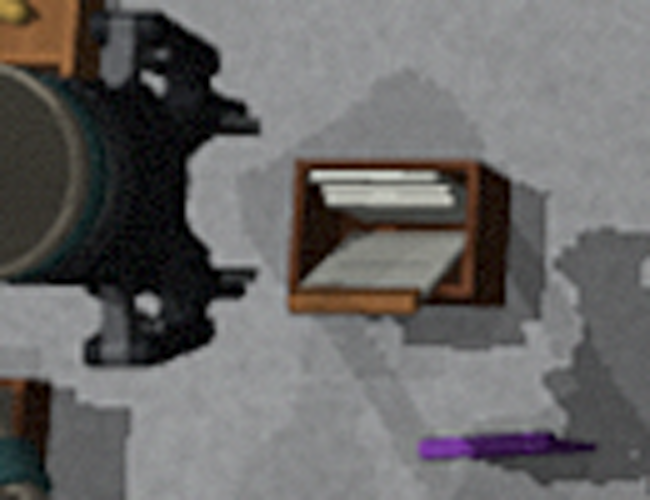

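View pics/g12.png

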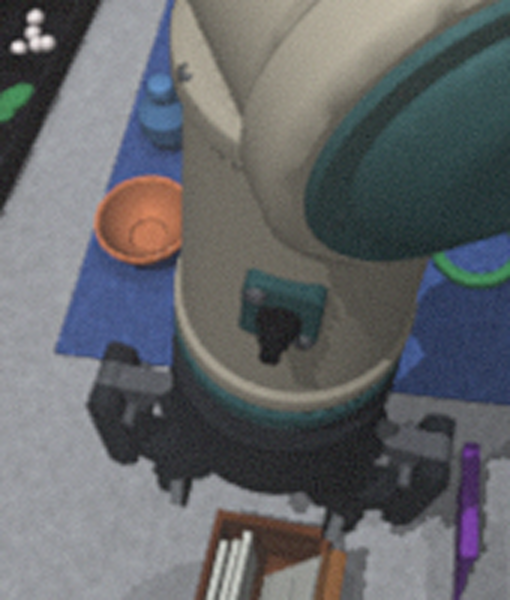

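```bash
python3 - <<'E'
from h import *
im2=capture("top"); crop(im2,(215,150,295,210),9,"pics/g13t.png")
im2=capture("side"); cv2.imwrite("pics/g13s.png",im2[:,:,::-1])
E
```

```text
(no output)
```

View pics/g13t.png

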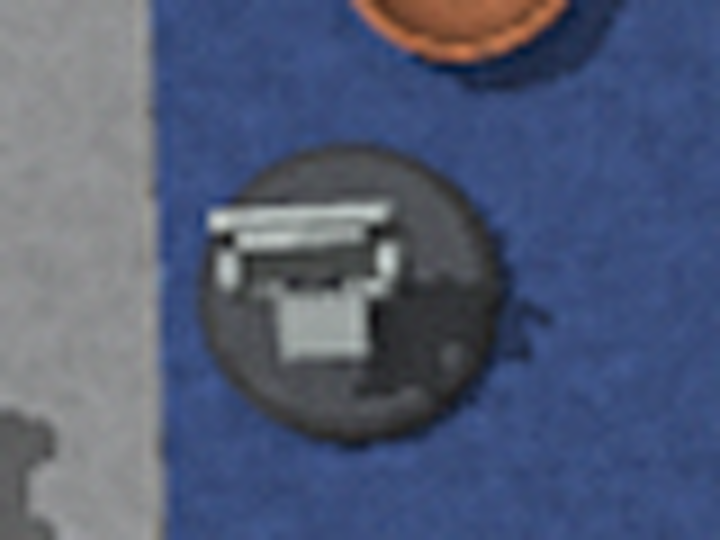

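```bash
python3 - <<'E'
from h import *
f=lambda c:(np.array(c)/9+[214.55,149.55])
print("foot",back("top",[f((350,292))],.015).round(4))
print("plate ends",back("top",[f((209,218)),f((392,210))],.106).round(4))
print("posts",back("top",[f((229,265)),f((390,262))],.100).round(4))
E
python3 plan.py 546 172 280 -86 9
```

```text
foot [[0.5508 0.1732 0.015 ]]
plate ends [[0.5548 0.199  0.106 ]
 [0.5575 0.1488 0.106 ]]
posts [[0.5428 0.1941 0.1   ]
 [0.5441 0.1498 0.1   ]]
t 16.48 p [484.5 389.  301.4] yaw 0.44 tilt z [ 0.109 -0.007 -0.994] F [-1.24 -0.6  -0.72] T [-0.005  0.103 -0.021] open 60.3 q [ 0.6   0.31  1.46 -0.07  1.28  0.61]
d [  61.5 -217.   -21.4] dyaw -86.4
[6.4, 24.1, 3.3, np.float64(9.6)]
[10.3, 22.7, 3.7, np.float64(9.6)]
[13.9, 20.6, 4.1, np.float64(9.6)]
[17.1, 17.9, 4.4, np.float64(9.6)]
[19.8, 14.8, 4.7, np.float64(9.6)]
[22.0, 11.2, 4.9, np.float64(9.6)]
[23.6, 7.3, 5.0, np.float64(9.6)]
[24.4, 3.2, 5.1, np.float64(9.6)]
[24.6, -1.0, 5.1, np.float64(9.6)]
```

Request:
step_arm(
  series=[
    [6,24,3,9.6,72],
    [10,23,4,9.6,72],
    [14,21,4,9.6,72],
    [17,18,4,9.6,72],
    [20,15,5,9.6,72],
  ],
)

```text
time: 17.1
ee_pos: [0.5136, 0.2644, 0.2759]
orientation: [-0.014, 0.909, -0.414, 0.046]
contact_force: [-0.4, -0.2, -0.8]
opening: 0.0721
```

```bash
python3 plan.py 542 173 270 -86 4
```

```text
t 17.1 p [513.6 264.4 275.9] yaw -49.04 tilt z [ 0.094 -0.013 -0.995] F [-0.44 -0.16 -0.83] T [ 0.015  0.022 -0.03 ] open 72.1 q [ 0.38  0.26  1.6  -0.05  1.2   1.25]
d [ 28.4 -91.4  -5.9] dyaw -37.0
[21.8, 9.8, 2.4, np.float64(9.2)]
[23.0, 6.2, 2.8, np.float64(9.2)]
[23.7, 2.4, 3.0, np.float64(9.2)]
[23.7, -1.5, 3.3, np.float64(9.2)]
```

Request:
step_arm(
  series=[
    [22,10,0,9.2,72],
    [23,6,0,9.2,72],
    [23.5,2,0,9.2,72],
    [22,-1,0,9.2,72],
    [0,0,0,0,72],
  ],
)

```text
time: 17.73
ee_pos: [0.5361, 0.1688, 0.269]
orientation: [-0.019, 0.725, -0.688, 0.034]
contact_force: [0.2, 0.7, 0.8]
opening: 0.0723
```

```bash
python3 plan.py 543.5 173 142 -86 3
```

```text
t 17.73 p [536.1 168.8 269. ] yaw -87.09 tilt z [ 0.075 -0.019 -0.997] F [0.2  0.74 0.83] T [ 0.062  0.079 -0.019] open 72.3 q [ 0.2   0.25  1.63 -0.04  1.19  1.73]
d [   7.4    4.2 -127. ] dyaw 1.1
[-2.2, 0.6, 42.3, np.float64(-0.4)]
[-2.2, 0.6, 42.4, np.float64(-0.4)]
[-2.2, 0.6, 42.4, np.float64(-0.4)]
```

Request:
step_arm(
  series=[
    [-2.5,0.5,37,-0.4,72],
    [-2.5,0.5,37,-0.4,72],
    [0,0,0,0,72],
  ],
)

```text
time: 18.1
ee_pos: [0.5385, 0.1737, 0.1908]
orientation: [-0.017, 0.732, -0.681, 0.032]
contact_force: [-0.4, 0.3, 0.9]
opening: 0.0718
```

```bash
python3 plan.py 544 174 142 -86 2; python3 - <<'E'
from h import *
im2=capture("top"); a=im2[110:230,200:320];im=capture("side"); b=im[220:340,230:350]
cv2.imwrite("pics/g14.png",cv2.resize(np.hstack([a,b])[:,:,::-1],None,fx=3.3,fy=3.3,interpolation=cv2.INTER_CUBIC))
E
```

```text
t 18.1 p [538.5 173.7 190.8] yaw -85.93 tilt z [ 0.07  -0.018 -0.997] F [-0.45  0.33  0.86] T [0.057 0.036 0.005] open 71.8 q [ 0.21  0.32  1.74 -0.04  1.02  1.72]
d [  5.5   0.3 -48.8] dyaw -0.1
[-0.5, -1.1, 24.5, np.float64(0.0)]
[-0.5, -1.1, 24.5, np.float64(0.0)]
```

View pics/g14.png

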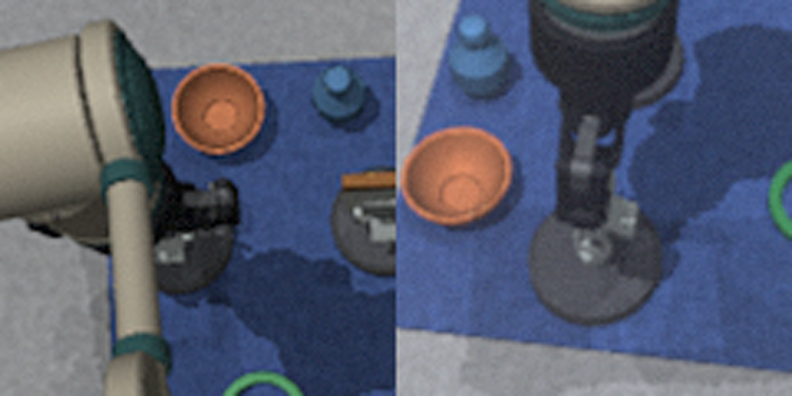

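Request:
step_arm(
  series=[
    [-0.5,-1,24,0,72],
    [-0.5,-1,22,0,72],
    [0,0,0,0,64],
  ],
)

```text
time: 18.58
ee_pos: [0.5495, 0.1761, 0.1533]
orientation: [-0.024, 0.732, -0.68, 0.037]
contact_force: [-0.3, 1.0, -0.3]
opening: 0.0638
```

```bash
python3 plan.py 544 174 142 -86 1; python3 - <<'E'
from h import *
im=capture("side"); crop(im,(240,220,350,330),5,"pics/g15.png")
E
```

```text
t 18.57 p [549.5 176.1 153.3] yaw -85.82 tilt z [ 0.087 -0.014 -0.996] F [-0.3   1.05 -0.25] T [0.025 0.034 0.015] open 63.8 q [ 0.21  0.37  1.77 -0.04  0.91  1.73]
d [ -5.5  -2.1 -11.3] dyaw -0.2
[1.5, 6.6, 10.8, np.float64(0.2)]
```

View pics/g15.png

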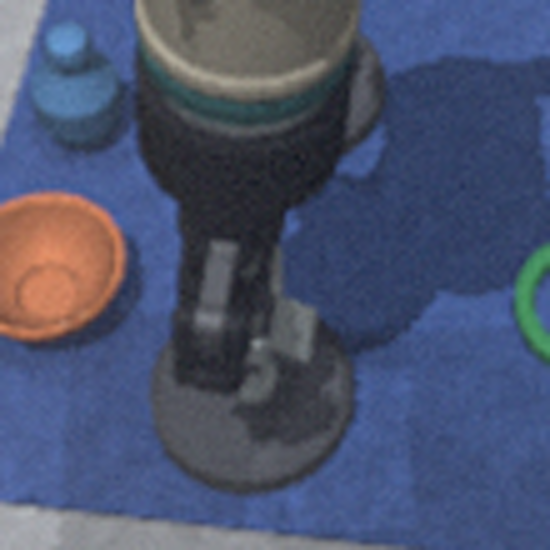

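Request:
step_arm(
  series=[
    [1.5,6.5,10,0,64],
    [0,0,0,0,60],
  ],
)

```text
time: 18.88
ee_pos: [0.5452, 0.1744, 0.1459]
orientation: [-0.027, 0.732, -0.68, 0.039]
contact_force: [-0.6, -0.1, 0.1]
opening: 0.0598
```

```bash
python3 plan.py 543.5 174 142 -86 1
```

```text
t 18.88 p [545.2 174.4 145.9] yaw -85.8 tilt z [ 0.094 -0.013 -0.996] F [-0.6  -0.11  0.06] T [0.033 0.02  0.049] open 59.8 q [ 0.2   0.37  1.8  -0.04  0.88  1.73]
d [-1.7 -0.4 -3.9] dyaw -0.2
[0.2, 2.1, 3.7, np.float64(0.2)]
```

Request:
step_arm(
  series=[
    [0,2,4,0,54],
    [0,0,0,0,50],
    [0,0,0,0,40],
    [0,0,0,0,40],
  ],
  newtons=60,
)

```text
time: 19.38
ee_pos: [0.5439, 0.1744, 0.143]
orientation: [-0.028, 0.732, -0.68, 0.039]
contact_force: [-0.2, -0.1, -1.4]
opening: 0.047
```

```bash
python3 plan.py;python3 - <<'E'
from h import *
im=capture("side"); crop(im,(240,220,350,330),5,"pics/g16.png")
E
```

```text
t 19.38 p [543.9 174.4 143. ] yaw -85.83 tilt z [ 0.096 -0.012 -0.995] F [-0.19 -0.14 -1.39] T [0.213 0.125 0.013] open 47.0 q [ 0.2   0.37  1.8  -0.04  0.87  1.73]
```

View pics/g16.png

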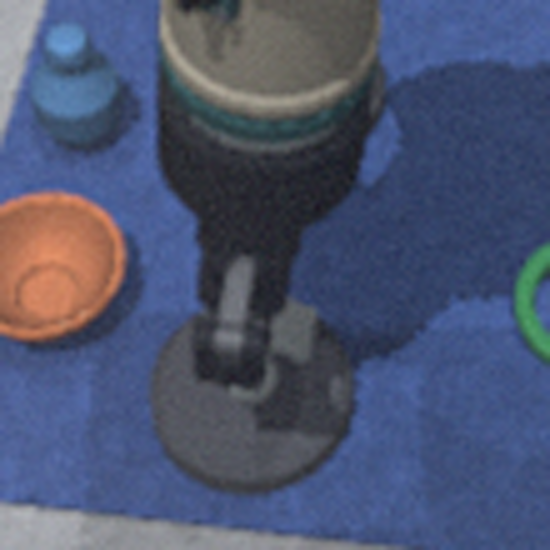

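Request:
step_arm(
  series=[
    [0,0,0,0,40],
    [0,-0.3,-4,0,40],
    [0,-1,-12,0,40],
  ],
  newtons=90,
)

```text
time: 19.8
ee_pos: [0.5403, 0.1739, 0.1557]
orientation: [-0.024, 0.732, -0.68, 0.036]
contact_force: [-0.6, 1.5, -9.6]
opening: 0.0466
```

```bash
python3 plan.py;python3 - <<'E'
from h import *
im=capture("side"); crop(im,(240,220,350,330),5,"pics/g17.png")
E
```

```text
t 19.8 p [540.3 173.9 155.7] yaw -85.81 tilt z [ 0.085 -0.014 -0.996] F [-0.57  1.54 -9.61] T [ 0.043  0.214 -0.01 ] open 46.6 q [ 0.21  0.36  1.79 -0.04  0.91  1.73]
```

View pics/g17.png

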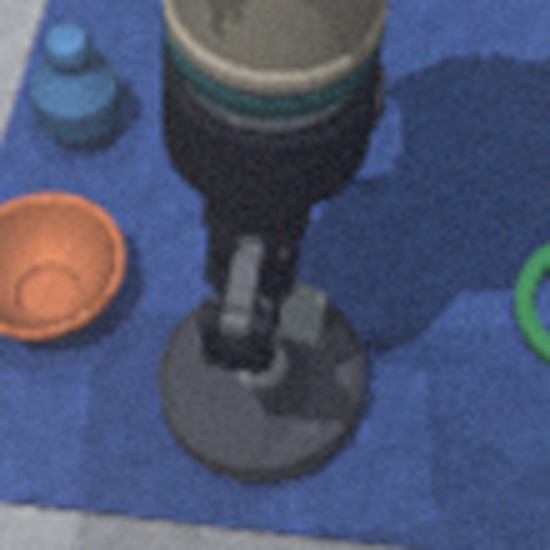

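Request:
step_arm(
  series=[
    [0,-2,-35,0,40],
    [0,-3,-50,0,40],
    [0,-3,-50,0,40],
    [0,-3,-50,0,40],
    [0,-2,-25,0,40],
  ],
)

```text
time: 20.48
ee_pos: [0.5331, 0.1776, 0.3686]
orientation: [-0.019, 0.732, -0.68, 0.033]
contact_force: [0.2, -0.6, -9.7]
opening: 0.0461
```

```bash
python3 plan.py 508 -410 360 -86 13;python3 - <<'E'
from h import *
im=capture("side"); crop(im,(210,100,370,300),3,"pics/g18.png")
E
```

```text
t 20.48 p [533.1 177.6 368.6] yaw -85.78 tilt z [ 0.075 -0.017 -0.997] F [ 0.17 -0.61 -9.71] T [0.058 0.076 0.035] open 46.1 q [ 0.21  0.2   1.46 -0.03  1.42  1.72]
d [ -25.1 -587.6   -8.6] dyaw -0.2
[44.9, 5.4, 1.3, np.float64(0.0)]
[44.9, 5.3, 1.3, np.float64(0.0)]
[44.9, 5.3, 1.3, np.float64(0.0)]
[44.9, 5.3, 1.3, np.float64(0.0)]
[44.9, 5.3, 1.3, np.float64(0.0)]
[44.9, 5.3, 1.3, np.float64(0.0)]
[44.9, 5.3, 1.3, np.float64(0.0)]
[44.9, 5.3, 1.3, np.float64(0.0)]
[44.9, 5.3, 1.3, np.float64(0.0)]
[44.9, 5.2, 1.3, np.float64(0.0)]
[44.9, 5.2, 1.3, np.float64(0.0)]
[44.9, 5.2, 1.3, np.float64(0.0)]
[44.9, 5.2, 1.3, np.float64(0.0)]
```

View pics/g18.png

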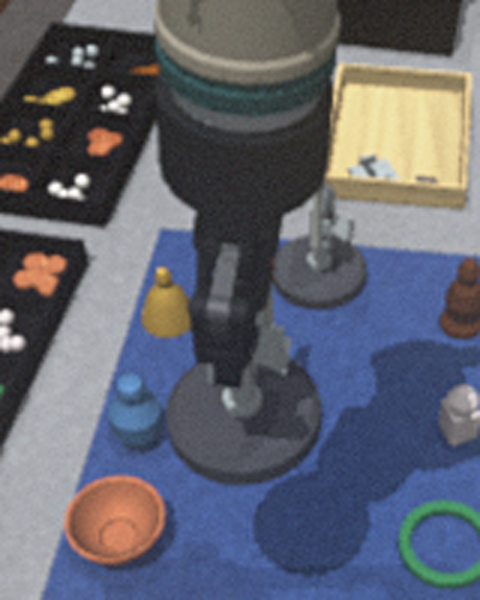

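Request:
step_arm(
  series=[
    [25,3,0,0,40],
    [45,5,0,0,40],
    [45,5,0,0,40],
    [45,5,0,0,40],
    [45,5,0,0,40],
  ],
)

```text
time: 21.15
ee_pos: [0.5235, -0.0302, 0.3678]
orientation: [-0.019, 0.735, -0.677, 0.031]
contact_force: [1.0, 0.2, -9.2]
opening: 0.0461
```

```bash
python3 plan.py 508 -410 350 -86 8
```

```text
t 21.15 p [523.5 -30.2 367.8] yaw -85.33 tilt z [ 0.071 -0.014 -0.997] F [ 0.97  0.24 -9.2 ] T [-0.004  0.052  0.01 ] open 46.1 q [-0.19  0.14  1.53  0.    1.4   1.3 ]
d [ -15.5 -379.8  -17.8] dyaw -0.7
[47.1, 6.0, 2.7, np.float64(0.1)]
[47.1, 5.9, 2.7, np.float64(0.1)]
[47.1, 5.9, 2.7, np.float64(0.1)]
[47.1, 5.8, 2.7, np.float64(0.1)]
[47.1, 5.7, 2.7, np.float64(0.1)]
[47.2, 5.7, 2.7, np.float64(0.1)]
[47.2, 5.6, 2.7, np.float64(0.1)]
[47.2, 5.5, 2.8, np.float64(0.1)]
```

Request:
step_arm(
  series=[
    [47,6,0,0,40],
    [47,6,0,0,40],
    [47,6,0,0,40],
    [47,6,0,0,40],
    [47,6,0,0,40],
  ],
)

```text
time: 21.78
ee_pos: [0.5083, -0.2733, 0.3615]
orientation: [-0.017, 0.735, -0.677, 0.025]
contact_force: [1.2, 0.4, -8.6]
opening: 0.047
```

```bash
python3 plan.py 508 -410 300 -86 4
```

```text
t 21.77 p [ 508.3 -273.3  361.5] yaw -85.31 tilt z [ 0.059 -0.009 -0.998] F [ 1.2   0.4  -8.58] T [0.033 0.009 0.035] open 47.0 q [-0.63  0.23  1.43  0.03  1.43  0.86]
d [  -0.3 -136.7  -61.5] dyaw -0.7
[33.8, 3.8, 15.6, np.float64(0.2)]
[33.9, 3.7, 15.6, np.float64(0.2)]
[33.9, 3.6, 15.6, np.float64(0.2)]
[33.9, 3.5, 15.6, np.float64(0.2)]
```

Request:
step_arm(
  series=[
    [34,3,5,0,40],
    [34,3,12,0,40],
    [34,3,12,0,40],
    [30,3,14,0,40],
    [0,0,0,0,40],
  ],
)

```text
time: 22.4
ee_pos: [0.5054, -0.4144, 0.3077]
orientation: [-0.015, 0.734, -0.679, 0.018]
contact_force: [-0.1, 0.2, -8.5]
opening: 0.0463
```

```bash
python3 plan.py 507 -414 200 -86 2;python3 - <<'E'
from h import *
im2=capture("top"); a=im2[130:250,400:520];im=capture("side"); b=im[70:190,280:400]
cv2.imwrite("pics/g19.png",cv2.resize(np.hstack([a,b])[:,:,::-1],None,fx=3.3,fy=3.3,interpolation=cv2.INTER_CUBIC))
E
```

```text
t 22.4 p [ 505.4 -414.4  307.7] yaw -85.61 tilt z [ 0.047 -0.004 -0.999] F [-0.1   0.18 -8.54] T [ 0.113  0.06  -0.035] open 46.3 q [-0.81  0.38  1.35  0.03  1.38  0.68]
d [   1.6    0.4 -107.7] dyaw -0.4
[-0.5, 1.7, 53.8, np.float64(0.2)]
[-0.5, 1.7, 53.8, np.float64(0.2)]
```

View pics/g19.png

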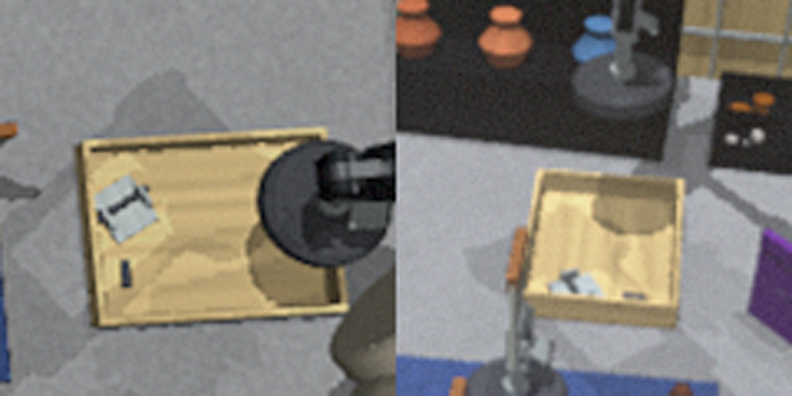

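Request:
step_arm(
  series=[
    [0,2,50,0,40],
    [0,2,50,0,40],
    [0,0,0,0,40],
  ],
)

```text
time: 22.88
ee_pos: [0.5079, -0.4099, 0.209]
orientation: [-0.016, 0.735, -0.678, 0.02]
contact_force: [-2.0, 1.7, -9.6]
opening: 0.0463
```

```bash
python3 plan.py 507 -414 149 -86 2;python3 - <<'E'
from h import *
print(back("top",[(497,191.3)],.178).round(3))
im2=capture("top"); a=im2[130:250,400:520];im=capture("side"); b=im[70:190,280:400]
cv2.imwrite("pics/g20.png",cv2.resize(np.hstack([a,b])[:,:,::-1],None,fx=3.3,fy=3.3,interpolation=cv2.INTER_CUBIC))
E
```

```text
t 22.88 p [ 507.9 -409.9  209. ] yaw -85.38 tilt z [ 0.051 -0.003 -0.999] F [-2.04  1.71 -9.57] T [0.142 0.243 0.021] open 46.3 q [-0.8   0.44  1.5   0.04  1.17  0.67]
d [ -0.9  -4.1 -60. ] dyaw -0.6
[1.8, 2.2, 29.9, np.float64(0.3)]
[1.8, 2.1, 29.9, np.float64(0.3)]
[[ 0.506 -0.411  0.178]]
```

View pics/g20.png

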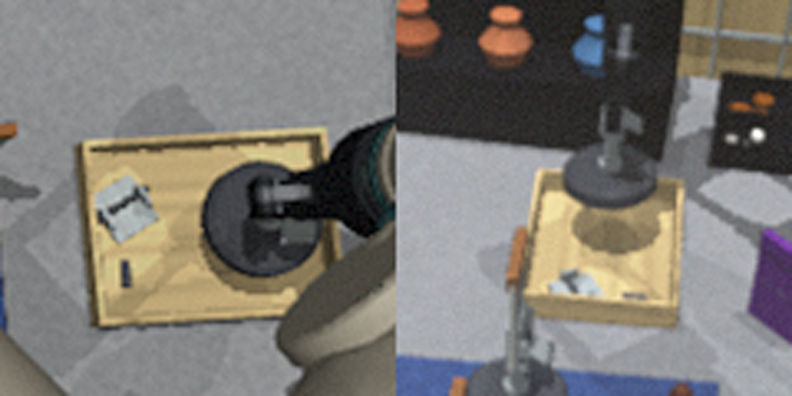

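Request:
step_arm(
  series=[
    [2,1,30,0,40],
    [2,1,22,0,40],
  ],
)

```text
time: 23.22
ee_pos: [0.5165, -0.4207, 0.1713]
orientation: [-0.016, 0.735, -0.677, 0.035]
contact_force: [-0.5, 0.6, -9.6]
opening: 0.0463
```

```bash
python3 plan.py 507 -414 149 -86 1;python3 - <<'E'
from h import *
print(back("top",[(479.1,195.8)],.08).round(3))
im2=capture("top"); a=im2[130:250,400:520];im=capture("side"); b=im[70:190,280:400]
cv2.imwrite("pics/g21.png",cv2.resize(np.hstack([a,b])[:,:,::-1],None,fx=3.3,fy=3.3,interpolation=cv2.INTER_CUBIC))
E
```

```text
t 23.23 p [ 516.5 -420.7  171.3] yaw -85.34 tilt z [ 0.073 -0.025 -0.997] F [-0.5   0.61 -9.64] T [ 0.092  0.169 -0.017] open 46.3 q [-0.8   0.47  1.54  0.04  1.06  0.67]
d [ -9.5   6.7 -22.3] dyaw -0.7
[-8.1, 10.5, 21.4, np.float64(0.7)]
[[ 0.509 -0.409  0.08 ]]
```

View pics/g21.png

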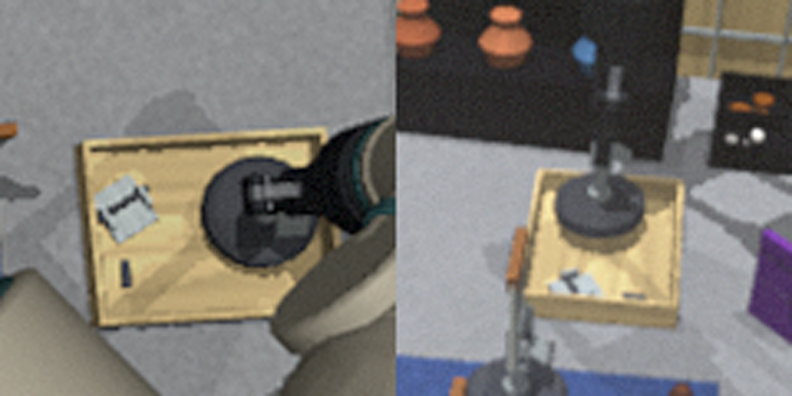

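Request:
step_arm(
  series=[
    [-6,10,12,0,40],
    [0,0,0,0,40],
  ],
)

```text
time: 23.58
ee_pos: [0.5087, -0.4173, 0.1629]
orientation: [-0.016, 0.735, -0.677, 0.038]
contact_force: [-0.3, 0.3, -9.2]
opening: 0.0462
```

```bash
python3 plan.py 507 -414 144 -86 1
```

```text
t 23.57 p [ 508.7 -417.3  162.9] yaw -85.34 tilt z [ 0.078 -0.029 -0.997] F [-0.31  0.35 -9.2 ] T [0.225 0.167 0.062] open 46.2 q [-0.81  0.47  1.58  0.04  1.02  0.66]
d [ -1.7   3.3 -18.9] dyaw -0.7
[-4.0, 2.8, 18.6, np.float64(0.7)]
```

Request:
step_arm(
  series=[
    [-2,2.5,12,0,40],
    [0,0,2,0,40],
  ],
)

```text
time: 23.82
ee_pos: [0.5092, -0.4175, 0.1522]
orientation: [-0.016, 0.735, -0.677, 0.042]
contact_force: [0.1, -0.2, -9.7]
opening: 0.0465
```

Request:
step_arm(
  series=[
    [0,1,5,0,40],
  ],
)

```text
time: 23.95
ee_pos: [0.5097, -0.4187, 0.1481]
orientation: [-0.016, 0.735, -0.676, 0.044]
contact_force: [-0.2, 0.2, -9.3]
opening: 0.0459
```

Request:
step_arm(
  series=[
    [0,1,4,0,40],
  ],
)

```text
time: 24.08
ee_pos: [0.5089, -0.4187, 0.1452]
orientation: [-0.016, 0.735, -0.676, 0.044]
contact_force: [-5.5, 3.8, 13.3]
opening: 0.0462
```

Request:
step_arm(
  series=[
    [0,0.5,3,0,40],
  ],
)

```text
time: 24.2
ee_pos: [0.5087, -0.4187, 0.1451]
orientation: [-0.016, 0.735, -0.676, 0.044]
contact_force: [-5.2, 3.2, 15.0]
opening: 0.0462
```

On the floor. Release gently and check position.

Request:
step_arm(
  series=[
    [0,0,-0.5,0,46],
    [0,0,0,0,52],
    [0,0,0,0,64],
    [0,0,0,0,72],
  ],
  newtons=30,
)

```text
time: 24.7
ee_pos: [0.5113, -0.4217, 0.1498]
orientation: [-0.016, 0.735, -0.676, 0.05]
contact_force: [-0.5, 0.0, -0.8]
opening: 0.0719
```

```bash
python3 plan.py;python3 - <<'E'
from h import *
im2=capture("top"); a=im2[130:250,400:520];im=capture("side"); b=im[70:190,280:400]
cv2.imwrite("pics/g22.png",cv2.resize(np.hstack([a,b])[:,:,::-1],None,fx=3.3,fy=3.3,interpolation=cv2.INTER_CUBIC))
E
```

```text
t 24.7 p [ 511.3 -421.7  149.8] yaw -85.4 tilt z [ 0.095 -0.045 -0.994] F [-0.49  0.03 -0.79] T [ 0.023  0.094 -0.002] open 71.9 q [-0.81  0.48  1.6   0.05  0.97  0.65]
```

View pics/g22.png

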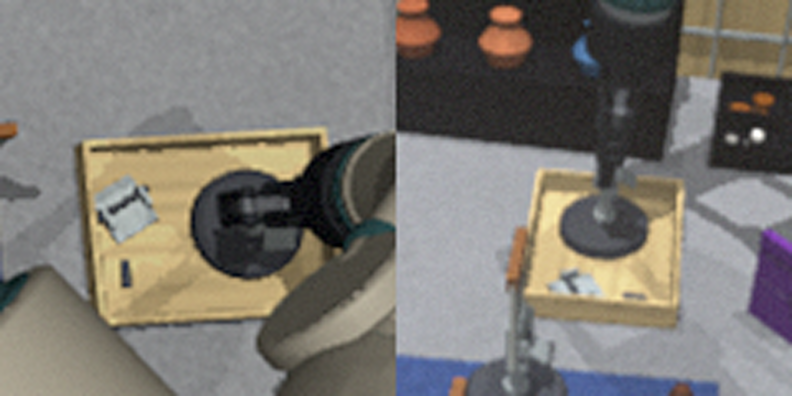

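```bash
python3 plan.py 511 -421.5 270 -85.4 4
```

```text
t 24.8 p [ 511.2 -421.5  149.6] yaw -85.39 tilt z [ 0.095 -0.044 -0.995] F [ 0.05  0.37 -0.43] T [ 0.067  0.04  -0.01 ] open 71.5 q [-0.81  0.48  1.6   0.05  0.97  0.65]
d [ -0.2  -0.  120.4] dyaw -0.0
[1.6, -2.7, -29.9, np.float64(0.0)]
[1.6, -2.7, -29.9, np.float64(0.0)]
[1.6, -2.7, -29.9, np.float64(0.0)]
[1.6, -2.7, -29.9, np.float64(0.0)]
```

Request:
step_arm(
  series=[
    [0.5,-1,-12,0,76],
    [1.6,-2.7,-30,0,80],
    [1.6,-2.7,-30,0,80],
    [1.6,-2.7,-40,0,80],
  ],
)

```text
time: 25.3
ee_pos: [0.5092, -0.42, 0.2634]
orientation: [-0.016, 0.735, -0.676, 0.047]
contact_force: [0.2, -0.5, 0.3]
opening: 0.0798
```

Request:
step_arm(
  series=[
    [20,45,-20,0,80],
    [20,50,-10,0,80],
    [0,60,0,0,80],
    [0,60,0,0,80],
    [0,0,0,0,80],
  ],
)

```text
time: 25.92
ee_pos: [0.2934, -0.4813, 0.2863]
orientation: [-0.013, 0.736, -0.675, 0.056]
contact_force: [0.8, 0.5, 0.5]
opening: 0.0801
```

```bash
python3 plan.py;python3 - <<'E'
from h import *
im2=capture("top");im=capture("side")
cv2.imwrite("pics/f1.png",im2[:,:,::-1]);cv2.imwrite("pics/f2.png",im[:,:,::-1])
E
```

```text
t 25.93 p [ 293.4 -481.3  286.3] yaw -85.23 tilt z [ 0.1   -0.056 -0.993] F [0.78 0.52 0.5 ] T [0.054 0.012 0.009] open 80.1 q [-1.18  0.23  1.62  0.08  1.2   0.28]
```

View pics/f1.png

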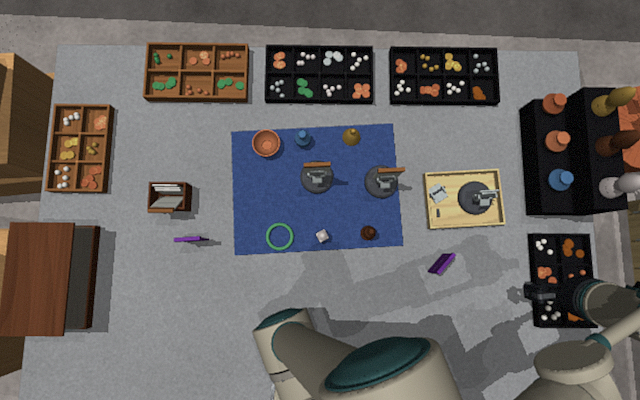

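View pics/f2.png

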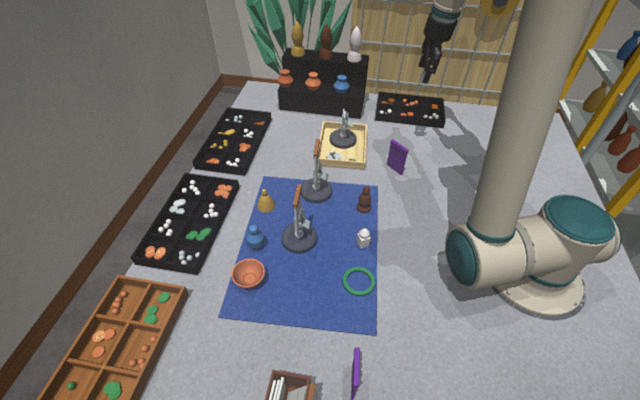

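```bash
python3 - <<'E'
from h import *
T=capture("top");S=capture("side")
T0=cv2.imread("pics/top0.png")[:,:,::-1];S0=cv2.imread("pics/side0.png")[:,:,::-1]
crop(T,(135,165,205,230),9,"pics/f3.png"); crop(T,(415,160,515,235),7,"pics/f4.png")
for nm,a,b,boxes in(("side",S0,S,[(285,178,306,218),(310,135,326,165)]),("top",T0,T,[(298,156,336,174),(374,162,412,178)])):
    for l,t,r,bb in boxes:
        w=lambda im:cv2.cvtColor(np.ascontiguousarray(im[t:bb,l:r]),cv2.COLOR_RGB2GRAY).astype(np.float32)
        print(nm,"shift",np.round(cv2.phaseCorrelate(w(a),w(b),cv2.createHanningWindow((r-l,bb-t),cv2.CV_32F)),2), "px per 3mm up", (proj(nm,[[.565,0,.163]])-proj(nm,[[.565,0,.16]])).round(2))
# tray spot & foot
d=(S.shape)
E
```

```text
Traceback (most recent call last):
ValueError: setting an array element with a sequence. The requested array has an inhomogeneous shape after 1 dimensions. The detected shape was (2,) + inhomogeneous part.
```

View pics/f3.png

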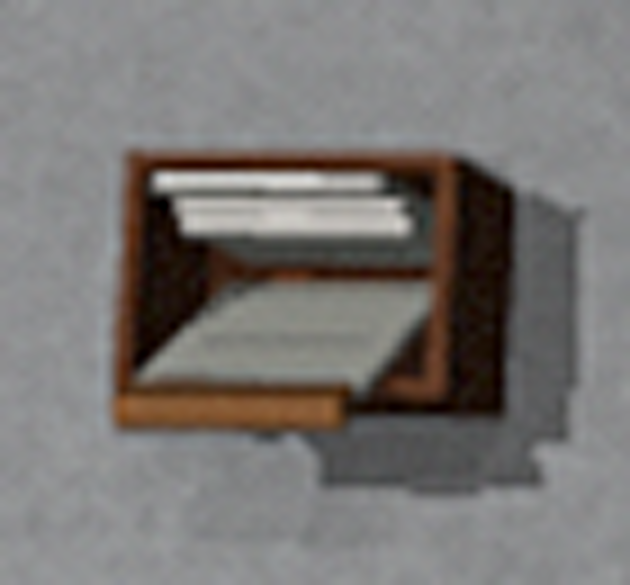

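View pics/f4.png

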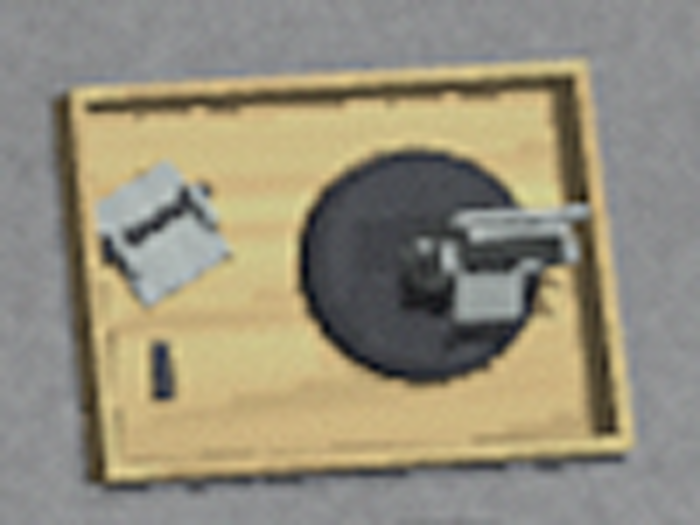

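```bash
python3 - <<'E'
from h import *
foot=back("top",[(418/7+414.57,265/7+159.57)],.016)[0]; print("foot",foot.round(4),"d spot",(foot-[.5122,-.4093,0])[:2].round(4))
b=np.array([230,408])/9+[134.55,164.55]; f=np.array([328,280])/9+[134.55,164.55]
B0=back("top",[f],.006)[0]
for z in(.06,.065,.07,.075,.08): 
    q=back("top",[b],z)[0]; m=B0+(q-B0)*.55; print(z,q.round(3),"bot",B0.round(3),"len",np.linalg.norm(q-B0).round(3),"mid rel slot",(m-[.4962,.388,.005]).round(3))
T=capture("top");S=capture("side")
T0=cv2.imread("pics/top0.png")[:,:,::-1];S0=cv2.imread("pics/side0.png")[:,:,::-1]
for nm,a,bb_,boxes in(("side",S0,S,[(285,178,306,218),(310,135,326,165)]),("top",T0,T,[(298,156,336,174),(374,162,412,178)])):
    for l,t,r,bb in boxes:
        w=lambda im:cv2.cvtColor(np.ascontiguousarray(im[t:bb,l:r]),cv2.COLOR_RGB2GRAY).astype(np.float32)
        s,c=cv2.phaseCorrelate(w(a),w(bb_),cv2.createHanningWindow((r-l,bb-t),cv2.CV_32F))
        print(nm,"shift",np.round(s,2),round(c,2),"px per 3mm up",(proj(nm,[[.565,0,.163]])-proj(nm,[[.565,0,.16]])).round(2))
crop(S,(280,120,335,250),4.5,"pics/f5.png")
print(get_state()["time"])
E
```

```text
foot [ 0.5144 -0.4213  0.016 ] d spot [ 0.0022 -0.012 ]
0.06 [0.468 0.401 0.06 ] bot [0.513 0.395 0.006] len 0.07 mid rel slot [-0.008  0.011  0.031]
0.065 [0.468 0.4   0.065] bot [0.513 0.395 0.006] len 0.074 mid rel slot [-0.008  0.01   0.033]
0.07 [0.467 0.398 0.07 ] bot [0.513 0.395 0.006] len 0.079 mid rel slot [-0.009  0.008  0.036]
0.075 [0.467 0.396 0.075] bot [0.513 0.395 0.006] len 0.083 mid rel slot [-0.009  0.007  0.039]
0.08 [0.466 0.394 0.08 ] bot [0.513 0.395 0.006] len 0.088 mid rel slot [-0.009  0.006  0.042]
side shift [-0.1  -0.43] 1.0 px per 3mm up [[-0.04 -0.94]]
side shift [ 0.01 -0.36] 1.0 px per 3mm up [[-0.04 -0.94]]
top shift [-0.26 -0.11] 0.91 px per 3mm up [[ 0.01 -0.28]]
top shift [ 0.03 -0.19] 1.05 px per 3mm up [[ 0.01 -0.28]]
26.225
```

View pics/f5.png

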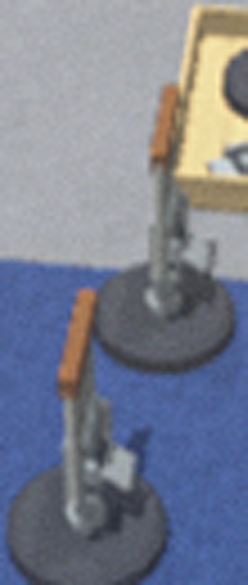

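```bash
python3 - <<'E'
from h import *
S0=cv2.imread("pics/side0.png")[:,:,::-1]
S=np.mean([capture("side").astype(np.float32) for _ in range(4)],0)
T=np.mean([capture("top").astype(np.float32) for _ in range(4)],0)
T0=cv2.imread("pics/top0.png")[:,:,::-1]
def ecc(a,b,box):
    l,t,r,bb=box; f=lambda im:cv2.resize((im[t:bb,l:r].astype(np.float32)@np.array([.5,.25,-.25],np.float32))/255,None,fx=4,fy=4,interpolation=cv2.INTER_CUBIC)
    M=np.eye(2,3,dtype=np.float32)
    try:
        c,M=cv2.findTransformECC(f(a),f(b),M,cv2.MOTION_TRANSLATION,(3,200,1e-6),None,3); return (M[:,2]/4).round(2),round(c,3)
    except Exception as e: return "fail"
for n,bx in dict(bat2=(286,180,306,216),bat3=(308,135,326,160),foot2=(278,222,320,255),foot3=(300,182,335,204),bell=(255,186,280,214),bowl=(228,256,268,292),matcorner=(206,165,240,200)).items(): print("side",n,ecc(S0,S,bx))
for n,bx in dict(bat2=(298,158,336,172),bat3=(372,163,410,177),foot2=(296,172,338,198),foot3=(362,176,402,202),bell=(336,124,365,150),bowl=(246,124,286,160),fig=(355,222,382,246),seal=(310,226,334,246),snuff=(292,126,314,150),bang=(260,218,300,254)).items(): print("top",n,ecc(T0,T,bx))
E
```

```text
side bat2 (array([-0.12,  0.03], dtype=float32), 0.993)
side bat3 (array([-0.02,  0.01], dtype=float32), 0.998)
side foot2 (array([-0.1 , -0.08], dtype=float32), 0.717)
side foot3 (array([-0.03,  0.05], dtype=float32), 0.986)
side bell (array([-0.  , -0.01], dtype=float32), 0.999)
side bowl (array([-0., -0.], dtype=float32), 0.999)
side matcorner (array([ 0., -0.], dtype=float32), 0.999)
top bat2 (array([-0.04, -0.11], dtype=float32), 0.992)
top bat3 (array([0.07, 0.01], dtype=float32), 0.994)
top foot2 (array([-0.15, -0.15], dtype=float32), 0.991)
top foot3 (array([-0.  , -0.01], dtype=float32), 0.997)
top bell (array([-0.  ,  0.01], dtype=float32), 0.999)
top bowl (array([-0., -0.], dtype=float32), 1.0)
top fig (array([0.02, 0.  ], dtype=float32), 0.988)
top seal (array([-0.01,  0.  ], dtype=float32), 0.999)
top snuff (array([-0.03, -0.01], dtype=float32), 0.997)
top bang (array([0., 0.], dtype=float32), 0.997)
```

Battens, feet and curios are within about 0.15 px of the start, so the cards are home (3 mm up would show as 0.94 px). Handing in.

```bash
python3 - <<'E'
from plant import *
s=get_state(); print(s["time"], s["contact_force"], s["opening"])
print(close_job())
E
```

```text
26.625 [-0.11045551 -0.34774875  0.79938899] 0.07999080259180592
the job is handed in; nothing more can be done
None
```

The worn clip was the holder at y ≈ +0.17. I stood its card in the card box, set the holder upright in the repair tray, and handed the job in at 26.6 s of the 72 s allowed.

- **Finding the worn clip:** the cards at y ≈ -0.17 and y ≈ 0 dragged at about 7 N, so both are sound. I pressed each back to its seat. The card at y ≈ +0.17 dragged at about 3 N. That is above the 1–2 N stated, I think because the tool had tilted slightly, but it was far weaker than the other two.
- **Card:** it leans on the box's -x wall with its batten over the rim. Its centre is about 9 mm in x and 6 mm in y from the slot, and about 42 mm above the floor.
- **Worn holder:** it stands upright on the tray floor, about 2 mm in x and 12 mm in y from the spot.
- **Sound holders, their cards and the curios:** the final pictures, aligned with the first ones, show shifts of at most about 0.15 px (3 mm up would show as 0.94 px).

**Checks that disagreed or are worth knowing:**
- A first, cruder comparison of the same pictures suggested the sound cards were about 0.4 px (roughly 1.3 mm) up. The finer alignment showed no rise, and even that much is inside the 3 mm limit.
- Reseating the middle card briefly pushed it down with about 42 N through the fingers.
- The tool drifted up to about 6° off vertical during the job. I corrected the grasp and placing positions for it.

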